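Lever open the plate case and lay the test plate on the stage

ROBOT

A 6-joint arm with a two-finger parallel gripper is mounted at the origin on the work surface. World frame = base frame: x ahead of the robot, y to its left, z up, the work surface at z = 0. Lengths are in m, angles in rad, forces in N, time in s.
With the tool pointing down it reaches from about 0.375 to 0.9 m from the base axis. Payload 3.1 kg.
Tool frame: the origin (TCP) lies at the very end of the fingers, on their centre line; the grasp point (between the pads) lies 19 mm behind it; y points along the fingers, x is the direction in which the jaws open and shut, and the axes are right-handed (so a half turn about y gives the same grasp; the last joint's range is limited). The gripper opens to 87 mm and grips with 3 to 60 N. Pads are 19 mm wide; open, the fingers measure 117 mm over their backs; the gripper's body (75 mm by 190 mm) begins 51 mm behind the grasp point.
Start: joints at [-1.522, 0.527, 1.433, -0, 1.181, -0.178], TCP at [0.141, -0.609, 0.223] pointing down, gripper open.
Joint ranges: [-3.08, 3.08], [-0.75, 2.2], [0.22, 2.44], [-1.43, 4.57], [0, 2.65], [-2.85, 2.85]. Speed limits (rad/s): [2.79, 2.79, 3.14, 3.14, 3.14, 3.14].

INTERFACE

Orientations are given as a unit quaternion [x, y, z, w].
In Python, from rig import robot gives the robot as it stands.
- The arm moves only by the shell command python3 -m creep 'ROWS' [FORCE]. ROWS is JSON, a list of rows, each a list of 3 entries, a list of its own where there are three numbers: the shift along the tool's x, y, z in mm, then the turn about the tool's y in rad, then the opening, from 0 (shut) to 1 (fully open). A call has 1 to 8 rows; each row shifts and turns the commanded pose from where the row before left it, along the tool's axes as they then stand; what a row does not reach is not made up. A row lasts 1/10 s, in which the tool goes at most 50 mm and 8.59 degrees, less where a joint would pass 70% of its speed; a pose out of reach is approached as far as the arm can. A call with a gripper value outside its range is refused whole. The fingers move at their own pace and stop on an object; FORCE is the grip in N (left out, the last holds). Time passes only in rows, so rows that do not move let the fingers close. It gives the time, the measured TCP pose, the force and the opening at its end, in the units of the state.
- robot.get_obs(): the state, without advancing time (a new reading comes with each control period).
- robot.camera(name): name is "scene" or "top" or "wrist"; returns a dict with "pixels" (384x512x3 uint8, red, green, blue), "fx", "fy", "cx", "cy" (pixels), "position" and "rotation" of the camera in the world. Camera axes: x right, y up, looking along -z (the intrinsics and any distortion apply to the point x, -y, -z); pixel columns grow to the right and rows downward; lengths in m; the calibration is good to about 2 mm. A picture is of the moment at which its call begins. There is no depth.
- robot.hand_in(): hands the job in, once; it reports no verdict.
The state is a dict: "time": time; "q": joint angles; "joint_velocities": joint speeds; "joint_torque": joint torques, N m; "position": TCP position; "tool_rot": TCP orientation; "ft_force": force on the tool from outside, world axes, zero at the start; "moment": the same for the moment, N m; "grip_width": finger opening in m.
Only numpy, scipy, OpenCV 4.12 (cv2) and the standard library are available. Lean on these libraries where they do the work, as an engineer would, in place of code of your own. Each camera call takes 0.05 s, during which the arm holds its last target.

TASK

Take the spatula from its rest and lever the case's close-fitting cover open with the blade, entering at the notch in the front wall and never touching the cover with the gripper until it is well up; swing it until it stands upright or leans back, then lay the spatula back on its rest. Then press down the plate's edge over the deep end of its pocket so that the other end tips up out of the nest, take the plate by that end, and set it down flat, windows up (do not drop it), in the middle of the round white stage. Leave the other things on the bench where they are.

Things in the scene. Friction and masses are not known exactly. Their poses are not given: they have to be found in the camera images.
- case: Fixed grey case, 130 (x) x 160 (y) x 42 tall without the cover. Origin: centre of its underside, on the bench. Its -x side is the front, roughly facing the robot (yaw within 0.3 rad); walls 5 thick, inner deck (black) 32 above the bench, 10 below the wall tops. In the deck is a pocket, x -25..25, y -60..47, with floor 4 above the bench; the plate lies in it with 2 mm to spare in x. The pocket's part beyond the plate, y -60..-45, is the open deep end.
- notch (a point): Middle of the mouth of the pry notch in the front wall: at case x -65, y 0, 37 above the bench. The notch is 44 wide and 10 high, from the deck (32) up to the underside of the closed cover (42). The deck runs on level behind it for 40 mm to the plate pocket. Enter along the case's +x.
- cover (a joint): Angle of the flat aluminium cover, 130 x 160 x 6, 120 g, lying on the wall tops flush with the walls: 0 closed, grows as the front edge rises, 1.57 upright, stop at 1.9. Stiff hinge (0.15 N m friction; about 2 N at the front edge to lift): it stays where it is left.
- cover_hinge (a point): On the cover's hinge axis (along case y), at case x +65, y 0, height 42 (the plane of the cover's underside).
- cover_edge (a point): Middle of the cover's front lower edge, 130 from the hinge axis; moves with the cover.
- plate: Loose flat aluminium test plate, 46 (x) x 90 (y) x 5 thick, about 60 g, three round windows drawn on top. Origin: centre of its underside, 27 above the bench at the start, so its top is flush with the deck; axes as the case's at the start. It lies under the cover on the cradle. Press it on its -y end (centre of pressing about y -42, level fingertips may go down into the deep end); then its +y end rises about 30.
- cradle (a joint): Angle of the steel rocking cradle (36 wide) under the plate: 0 level, grows as the plate's +y end rises, stop at 0.55. Friction 0.05 N m (about 3 N at the pressed end): it stays where it is left. A 3 mm lip at its -y end, 3 above its top, keeps the plate from sliding.
- cradle_pivot (a point): On the cradle's axis (along case x), at case x 0, y -13, height 24: 3 below the plate's underside.
- spatula: Loose spatula, about 90 g, lying level along its x, blade towards +x. Black handle 145 long (x -110..35), 14 wide, 16 tall; steel blade x 35..115, 18 wide, 2.5 thick, its mid-plane 8 above the handle's underside. Origin: on the handle's underside near the centre of mass, a good place to grip from above.
- blade_tip (a point): Middle of the blade's end edge: spatula x 115, z 8.
- rest: Fixed steel rest: base 150 x 64 x 4 thick (x -102..48), two cross bars at x -80 and x 26, 10 thick, tops 26 above the bench, with 10 mm high cheeks (tops 36 above the bench) at both ends, 48 between cheeks. The spatula's handle lies on both bars, origin over origin, x along x (start within 10 mm, 0.08 rad), blade overhanging at +x. Origin: bench level under the spatula's grip point. On the left or on the right of the case.
- stage: Fixed round white stage, 160 dia, 30 tall, flat top of 148 dia with a glass disc drawn on. Origin: centre of its underside. On the side of the case opposite the rest.
- stage_top (a point): Centre of the stage's top, 30 above the bench.
- bottle: Bystander: amber reagent bottle, 60 dia x 150 tall (mm). Origin: centre of its underside.
- jar: Bystander: small clear jar, 38 dia x 65 tall (mm). Origin: centre of its underside.
- vial: Bystander: slim glass vial, 26 dia x 60 tall (mm). Origin: centre of its underside.
- dish: Bystander: closed flat dish, 90 dia x 15 tall (mm). Origin: centre of its underside.
- beaker: Bystander: open glass beaker, 70 dia x 90 tall (mm). Origin: centre of its underside.
- tipbox: Bystander: grey box, 80 x 120 x 60 tall (mm). Origin: centre of its underside.
- tweezers: Bystander: steel tweezers lying flat, 115 long, 5 tall, along its x (mm). Origin: centre of its underside.
Mind the look-alikes: they are no part of the job. Of the things that look like the rest, the smallest one is meant.

How it is judged:
On the way, in this order (a step that is already met when the one before it is completed fails the run):
1. the blade has lifted the cover's front edge (contact force between spatula and cover above 0.3 N and value of joint cover above 0.12 rad), for 0.1 s.
2. the cover stands open (1.35 rad or more) (value of joint cover above 1.35 rad), for 0.2 s.
3. the spatula lies on its rest again, let go (horizontal distance between spatula and rest below 0.03 m and z of spatula in the frame of rest between 0.022 and 0.031 m and linear speed of spatula below 0.03 m/s and contact force between the fingers and spatula below 0.1 N), for 0.2 s.
4. the plate's +y end is tipped up in the nest (value of joint cradle above 0.35 rad and angle between plate's own z axis and vertical above 0.3 rad and horizontal distance between plate and case below 0.03 m), for 0.1 s.
At the end, for the whole second after the job is handed in: The cover stands at 1.35 rad or more; the spatula lies still on both bars of its rest, its origin within 30 mm of the rest's; the plate lies still, windows up and flat on the stage (within 4 mm of its top, 0.08 rad), its centre within 30 mm of the stage's centre (value of joint cover above 1.35 rad and horizontal distance between spatula and rest below 0.03 m and z of spatula in the frame of rest between 0.022 and 0.031 m and linear speed of spatula below 0.03 m/s and horizontal distance between plate and stage_top below 0.03 m and angle between plate's own z axis and vertical below 0.08 rad and z of plate in the frame of stage_top between -0.003 and 0.004 m and linear speed of plate below 0.02 m/s and angular speed of plate below 0.2 rad/s); the robot touches nothing.
It fails at once if the gripper touches the cover before it is well up (1 rad) (contact force between any of the fingers, the arm and cover above 1 N and value of joint cover below 1 rad).
It fails at once if the plate is dropped (falls free faster than 0.6 m/s, about 20 mm) (contact force between the fingers and plate below 0.05 N and linear speed of plate above 0.6 m/s).
It fails at once if a bystander is moved more than 30 mm (distance of any of bottle, jar, vial, dish, beaker, tipbox, tweezers from where it was at the start of the episode above 0.03 m).
It also fails if it takes over 67 s, if anything falls off the work surface, if the arm or the gripper's body presses on something with over 40 N, if the wrist force passes 120 N, or if a joint passes its speed limit or range.

## Working session

There is one attempt and no reset: what is moved stays moved. The work goes in short steps, Python scripts to look and compute and a shell command to move; the robot and the scene stay as the last step left them, time stands still between calls to the robot, and variables do not carry over. Pictures are saved under pics/ and viewed, and the job is handed in when it is done.

I'll start by looking at the scene.

```bash
ls; mkdir -p pics; python3 - <<'E'
from rig import robot
import cv2
o=robot.get_obs()
for k in o: print(k,o[k])
for n in ["scene","top","wrist"]:
    c=robot.camera(n)
    cv2.imwrite(f"pics/{n}0.png",c["pixels"][:,:,::-1])
    print(n,{k:c[k] for k in c if k!="pixels"})
E
```

```text
pics
time 0.0
q [-1.52153791e+00  5.28482717e-01  1.43395167e+00 -5.44650645e-07
  1.18139129e+00 -1.78470612e-01]
joint_velocities [-0.00015541 -0.00045404 -0.00195494  0.0011385   0.00085959  0.0007095 ]
joint_torque [ 9.61874071e-05 -4.40043390e+01 -1.76592082e+01  6.32988126e-02
  5.81509375e-02 -1.69614987e-04]
position [ 0.141112   -0.60808097  0.22154578]
tool_rot [-0.55297822  0.44047376 -0.43943139  0.55416425]
ft_force [ 0.09071346 -0.03392615 -0.17058041]
moment [ 0.00503597 -0.03525402 -0.01240506]
grip_width 0.08696567952782361
scene {'fx': 420.0721731303912, 'fy': 420.0721731303912, 'cx': 256.28327275741714, 'cy': 195.5952259527707, 'position': array([1.09636682, 0.45555468, 1.14245212]), 'rotation': array([0.13364907, 0.26522884, 0.86229937, 0.4101602 ])}
top {'fx': 444.09714753168646, 'fy': 444.09714753168646, 'cx': 255.38898566848871, 'cy': 192.54982479293085, 'position': array([ 0.34344353, -0.02877194,  1.37766527]), 'rotation': array([-0.04548153,  0.03154345,  0.70666905, -0.70537599])}
wrist {'fx': 333.17817652787585, 'fy': 333.17817652787585, 'cx': 262.4739943675511, 'cy': 190.844252515813, 'position': array([ 0.22009248, -0.58995294,  0.38373948]), 'rotation': array([-0.11660745,  0.09305554, -0.61506673,  0.77423271])}
```

View pics/scene0.png

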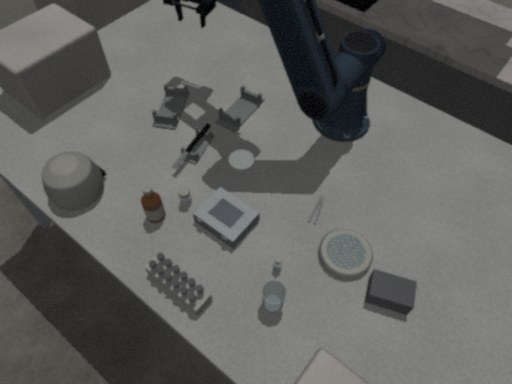

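View pics/top0.png

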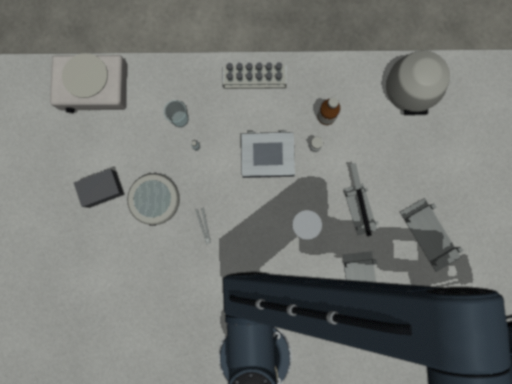

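View pics/wrist0.png

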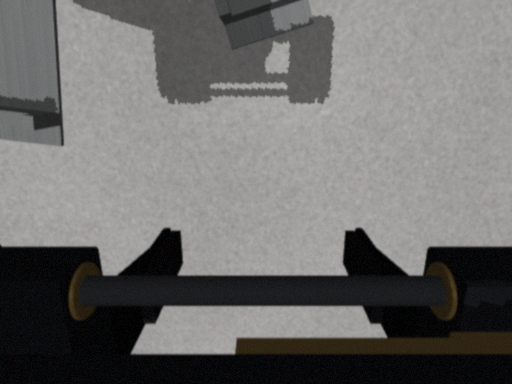

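```bash
cat > h.py <<'E'
from rig import robot
import cv2, numpy as np
from scipy.spatial.transform import Rotation as R
def save(name,file,box=None,scale=1):
    c=robot.camera(name); im=c["pixels"][:,:,::-1]
    crop(im,file,box,scale); return c
def crop(im,file,box=None,scale=1):
    if box: x0,y0,x1,y1=box; im=im[y0:y1,x0:x1]
    im=cv2.resize(np.ascontiguousarray(im),None,fx=scale,fy=scale,interpolation=cv2.INTER_CUBIC)
    im=cv2.convertScaleAbs(im,alpha=1.2,beta=15)
    cv2.imwrite("pics/"+file,im)
def load(c): return c
def ray(c,u,v):
    d=np.array([(u-c["cx"])/c["fx"],-(v-c["cy"])/c["fy"],-1.0])
    return R.from_quat(c["rotation"]).apply(d)
def at_z(c,u,v,z):
    d=ray(c,u,v);p=np.array(c["position"]); return p+d*(z-p[2])/d[2]
def proj(c,P):
    p=R.from_quat(c["rotation"]).inv().apply(np.atleast_2d(P)-np.array(c["position"]))
    return np.c_[c["cx"]+c["fx"]*p[:,0]/-p[:,2], c["cy"]-c["fy"]*p[:,1]/-p[:,2]]
E
python3 - <<'E'
from h import *
import pickle
a={}
for n in ["scene","top","wrist"]:
    a[n]=robot.camera(n)
pickle.dump(a,open("c0.pkl","wb"))
t=a["top"];im=t["pixels"][:,:,::-1]
crop(im,"t_case.png",(220,60,345,185),6)
crop(im,"t_rest.png",(330,150,480,290),5)
crop(im,"t_left.png",(40,40,220,250),3.5 and 3)
crop(a["scene"]["pixels"][:,:,::-1],"s_rest.png",(140,60,280,180),5)
for n,(u,v,z) in {"base":(254,378,0.0),"stage":(153,198,.03),"case":(268,154,.048),"dish":(307,225,.015),"spat":(358,200,.034)}.items(): print(n,at_z(t,u,v,z).round(3))
E
```

```text
base [-0.063  0.003  0.   ]
stage [0.475 0.311 0.03 ]
case [ 0.607 -0.041  0.048]
dish [ 0.392 -0.16   0.015]
spat [ 0.467 -0.313  0.034]
```

View pics/t_case.png

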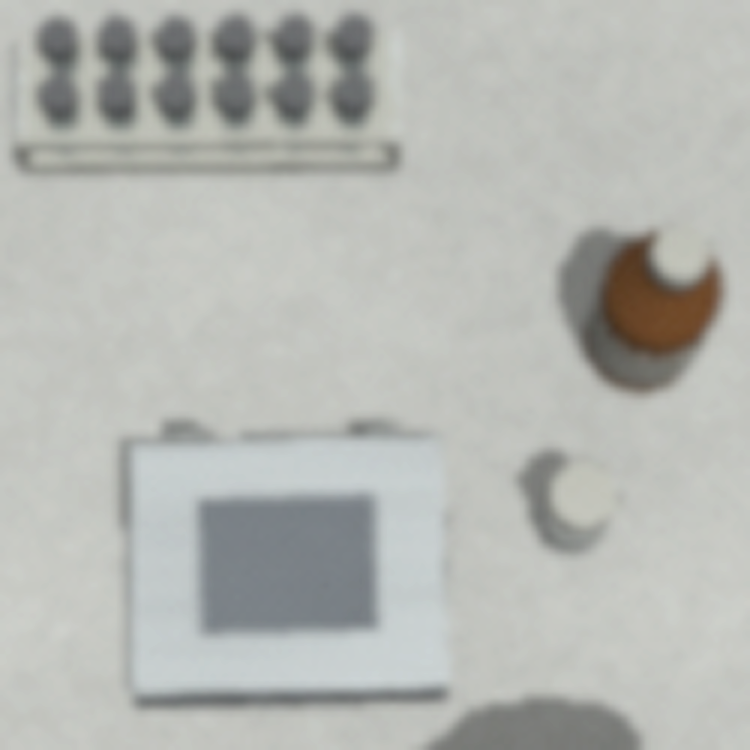

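View pics/t_rest.png

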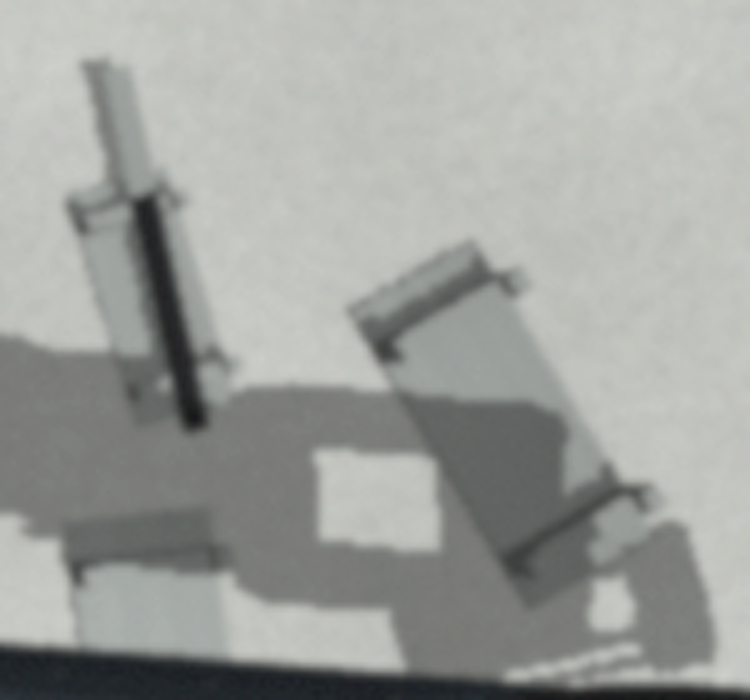

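View pics/s_rest.png

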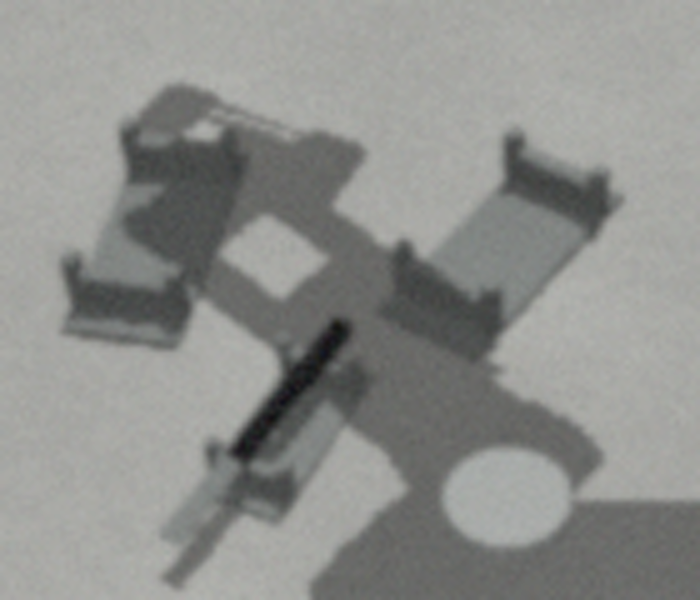

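View pics/t_left.png

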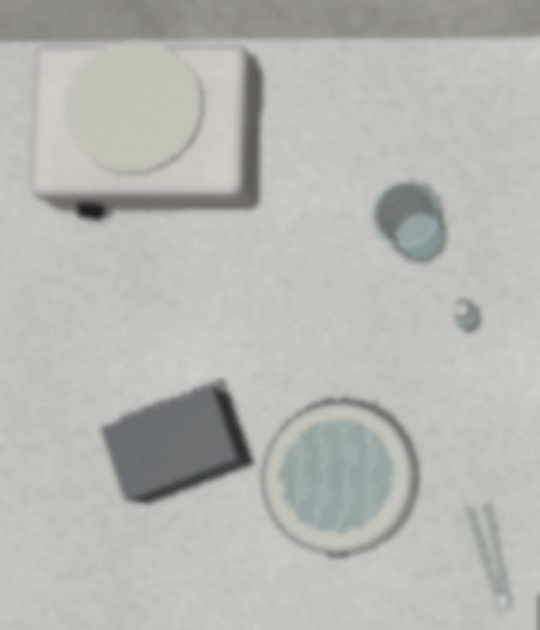

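The top picture shows:
- The case with its closed cover at (268,154).
- The spatula on a small rest at (360,205).
- The stage with its glass disc at (153,198), and the dish at (307,225).

What could be confused:
- **Rests:** (360,205), the smallest and the one carrying the spatula; a larger one at (430,235); another larger one at (360,270). I choose (360,205).
- **Stage:** (153,198) has the drawn glass disc. The box with a round top at (85,75) and the dish at (307,225) are not the stage.

Next I measure.

```bash
python3 - <<'E'
from h import *
import pickle
a=pickle.load(open("c0.pkl","rb"));t=a["top"]
def q(X,Y,x0,y0,s,z):
    return at_z(t,(X+.5)/s-.5+x0,(Y+.5)/s-.5+y0,z)
C=[q(*p,220,60,6,.048) for p in [(130,438),(441,436),(447,690),(135,694)]]
for c in C: print("cover",c.round(4))
print("sizes",[np.linalg.norm(C[i]-C[(i+1)%4]).round(4) for i in range(4)], "mean",np.mean(C,0).round(4))
d=(C[0]-C[1]+C[3]-C[2]); print("yaw of +y edge",np.arctan2(-d[0],d[1]))
tip=q(107,66,330,150,5,.034);hf=q(143,200,330,150,5,.042);hr=q(195,425,330,150,5,.042)
print("tip",tip.round(4),"hf",hf.round(4),"hr",hr.round(4),np.linalg.norm(hf-hr),np.linalg.norm(tip-hr))
print("yaw sp",np.arctan2(*(tip-hr)[[1,0]]))
o=robot.get_obs();T=R.from_quat(o["tool_rot"]).as_matrix();print("tool axes cols\n",T.round(3))
w=a["wrist"];print("cam off in tool",T.T@(w["position"]-o["position"]))
E
```

```text
cover [0.6737 0.0406 0.048 ]
cover [ 0.6738 -0.1178  0.048 ]
cover [ 0.5432 -0.1195  0.048 ]
cover [0.5418 0.0377 0.048 ]
sizes [np.float64(0.1584), np.float64(0.1306), np.float64(0.1572), np.float64(0.1319)] mean [ 0.6081 -0.0398  0.048 ]
yaw of +y edge 0.005056112273770916
tip [ 0.581  -0.2944  0.034 ] hf [ 0.4977 -0.3124  0.042 ] hr [ 0.3626 -0.3398  0.042 ] 0.13783370303973894 0.2232745167034142
yaw sp 0.20505324954684304
tool axes cols
 [[ 0.226 -0.     0.974]
 [-0.974  0.001  0.226]
 [-0.001 -1.     0.   ]]
cam off in tool [-0.00028582 -0.16193273  0.08109154]
```

```bash
python3 -m creep '[[[-26,0,40],0,1],[[-26,0,40],0,1],[[-26,0,40],0,1],[[-26,0,40],0,1],[[-26,0,40],0,1],[[-26,0,40],0,1],[[-26,0,40],0,1],[[-26,0,40],0,1]]'; python3 - <<'E'
from h import *
import pickle
c=save("wrist","w1.png",None,1.5)
pickle.dump((c,robot.get_obs()),open("w1.pkl","wb"))
print(robot.get_obs()["position"])
E
```

```text
time: 1.1
position: [0.4071, -0.3325, 0.2228]
tool_rot: [0.554, -0.44, 0.44, -0.553]
ft_force: [1.1, -1.1, -0.9]
grip_width: 0.087
[ 0.4111322  -0.32635599  0.22271543]
```

View pics/w1.png

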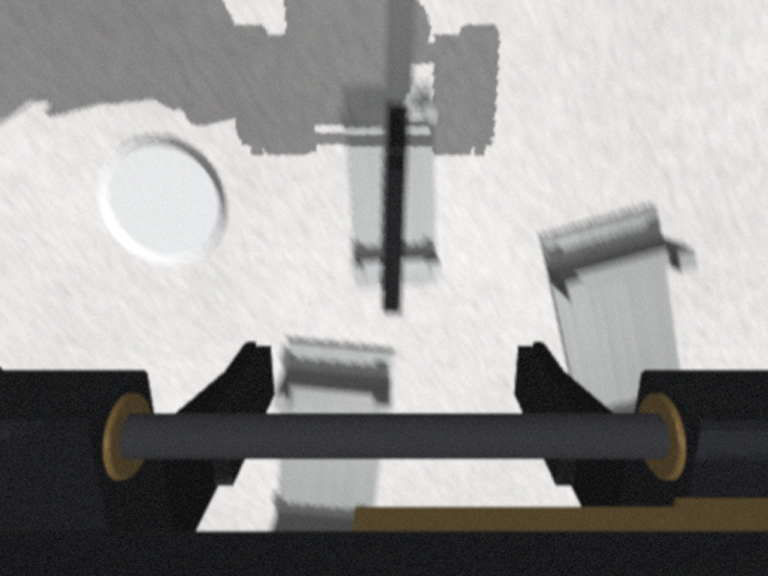

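The spatula runs up the picture, with the handle's rear end at about (392,310) and its front at (397,105). The picture was still moving, so I take a still one.

```bash
python3 - <<'E'
from h import *
c=save("wrist","w2.png",(180,0,380,240),3)
def q(X,Y,z,x0=180,y0=0,s=3): return at_z(c,(X+.5)/s-.5+x0,(Y+.5)/s-.5+y0,z)
import pickle
o=robot.get_obs();pickle.dump((c,o),open("w2.pkl","wb"))
print(o["position"],o["joint_velocities"].round(3)); print(c["position"],c["rotation"])
E
```

```text
[ 0.40886806 -0.32912149  0.22263485] [-0.085  0.008 -0.015 -0.07  -0.015 -0.053]
[ 0.48939088 -0.30825453  0.38514225] [-0.11454429  0.09224077 -0.61356695  0.77582655]
```

View pics/w2.png

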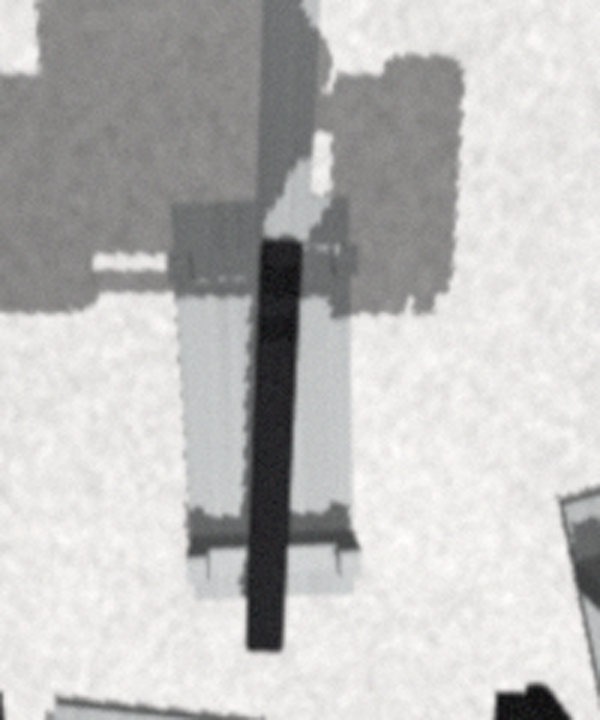

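```bash
python3 - <<'E'
from h import *
import pickle
c,o=pickle.load(open("w2.pkl","rb"))
def q(X,Y,z,x0=180,y0=0,s=3): return at_z(c,(X+.5)/s-.5+x0,(Y+.5)/s-.5+y0,z)
hr=q(265,650,.042);hf=q(282,240,.042)
d=hf-hr;yaw=np.arctan2(d[1],d[0]);print(hr,hf,np.linalg.norm(d),yaw)
u=d/np.linalg.norm(d);print("origin",hr+u*.110,hf-u*.035)
for z,p in ((.004,(190,598)),(.004,(355,592)),(.004,(172,203))): print(q(*p,z))
o=robot.get_obs();T=R.from_quat(o["tool_rot"]).as_matrix();print(o["position"],np.arctan2(T[1,2],T[0,2]))
E
```

```text
[ 0.36047736 -0.34408277  0.042     ] [ 0.50068095 -0.31592064  0.042     ] 0.14300402984954394 0.19822812441027113
origin [ 0.46832324 -0.3224202   0.042     ] [ 0.46636635 -0.32281327  0.042     ]
[ 0.3609664 -0.3134994  0.004    ]
[ 0.37870734 -0.37729797  0.004     ]
[ 0.50508128 -0.27540809  0.004     ]
[ 0.40886806 -0.32912149  0.22263485] 0.23465801500582165
```

```bash
cat > go.py <<'E'
import sys
from h import *
def st():
    o=robot.get_obs();T=R.from_quat(o["tool_rot"]).as_matrix()
    return o,np.arctan2(T[1,2],T[0,2])
def delta(tx,ty,tz,th=None):
    o,h=st();d=np.array([tx,ty,tz])-o["position"]
    print("t %.2f pos %s head %.4f grip %.4f F %s"%(o["time"],o["position"].round(4),h,o["grip_width"],o["ft_force"].round(1)))
    print("tool shift mm x %.1f y %.1f z %.1f  turn %.3f"%((d[0]*np.sin(h)-d[1]*np.cos(h))*1e3,-d[2]*1e3,(d[0]*np.cos(h)+d[1]*np.sin(h))*1e3,0 if th is None else h-th))
if __name__=="__main__":
    a=[float(x) for x in sys.argv[1:]]
    delta(*a)
E
python3 -m creep '[[[0,0,0],0.03,0.6],[[0,0,0],0,0.6]]'; python3 go.py .468 -.3205 .015 .2
```

```text
time: 1.4
position: [0.406, -0.334, 0.2226]
tool_rot: [0.547, -0.448, 0.448, -0.547]
ft_force: [-0.5, -0.8, -0.1]
grip_width: 0.0778
t 1.40 pos [ 0.406  -0.334   0.2226] head 0.1988 grip 0.0778 F [-0.5 -0.8 -0.1]
tool shift mm x -1.0 y 207.6 z 63.5  turn -0.001
```

```bash
python3 -m creep '[[[0,30,32],0,0.6],[[-1,30,31],0,0.6],[[0,40,0],0,0.6],[[0,40,0],0,0.6],[[0,20,0],0,0.6],[[0,0,0],0,0.6]]'; python3 go.py .468 -.3205 .015 .2; python3 -c "
from h import *
save('wrist','w3.png',None,1.5)"
```

```text
time: 2.0
position: [0.4652, -0.3197, 0.0594]
tool_rot: [-0.547, 0.451, -0.446, 0.547]
ft_force: [-0.3, 1.0, 0.2]
grip_width: 0.0527
t 2.00 pos [ 0.4652 -0.3197  0.0594] head 0.1970 grip 0.0527 F [-0.3  1.   0.2]
tool shift mm x 1.3 y 44.4 z 2.6  turn -0.003
```

View pics/w3.png

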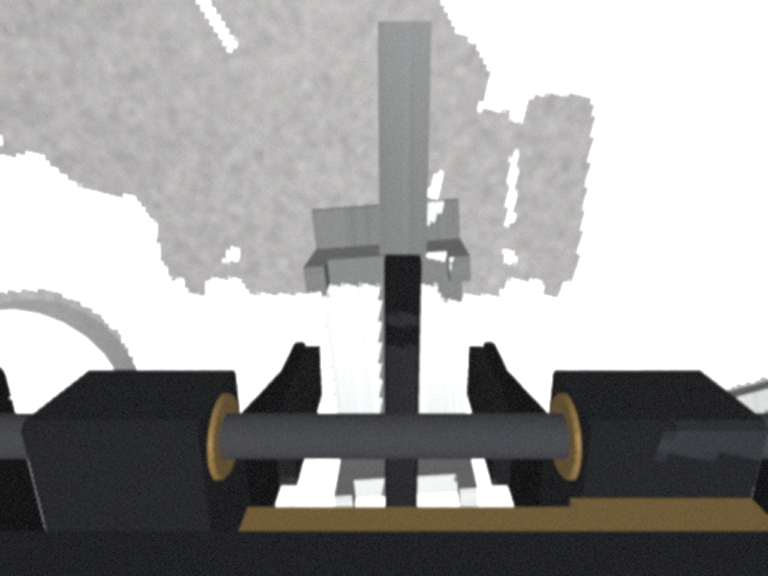

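```bash
python3 -m creep '[[[3,22,2],0,0.6],[[0,22,0],0,0.6],[[0,0,0],0,0.6]]'; python3 go.py .468 -.3225 .015 .2; python3 -m creep '[[[0,0,0],0,0],[[0,0,0],0,0],[[0,0,0],0,0],[[0,0,0],0,0],[[0,0,0],0,0]]' 55 ; python3 -c "
from h import *
save('wrist','w4.png',None,1.5)"
```

```text
time: 2.35
position: [0.4694, -0.3234, 0.0182]
tool_rot: [-0.547, 0.449, -0.448, 0.547]
ft_force: [-0.5, 0.4, -0.3]
grip_width: 0.0521
t 2.35 pos [ 0.4694 -0.3234  0.0182] head 0.1972 grip 0.0521 F [-0.5  0.4 -0.3]
tool shift mm x -1.2 y 3.2 z -1.2  turn -0.003
time: 2.85
position: [0.4703, -0.3233, 0.0192]
tool_rot: [0.547, -0.448, 0.449, -0.547]
ft_force: [1.0, -0.0, -0.5]
grip_width: 0.0196
```

View pics/w4.png

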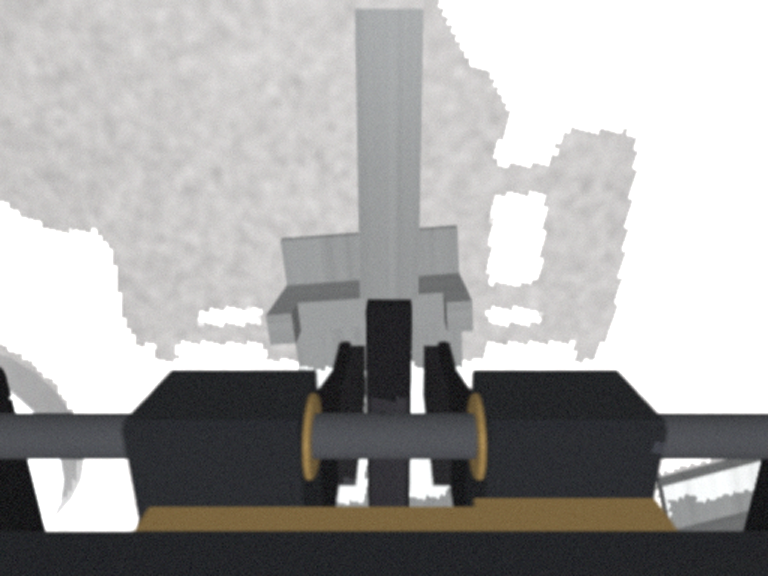

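```bash
python3 -m creep '[[[0,0,0],0,0],[[0,0,0],0,0],[[0,0,0],0,0]]' 58; python3 go.py .468 -.3225 .015 .2;  python3 -m creep '[[[0,-20,0],0,0],[[0,-40,0],0,0],[[0,0,0],0,0],[[0,0,0],0,0]]'; python3 go.py .468 -.3225 .015 .2; python3 -c "
from h import *
save('wrist','w5.png',None,1.5); save('scene','s5.png',(130,90,290,260),4)"
```

```text
time: 3.2
position: [0.4701, -0.3229, 0.0189]
tool_rot: [-0.547, 0.448, -0.448, 0.547]
ft_force: [-0.5, 1.1, 4.8]
grip_width: 0.0132
t 3.20 pos [ 0.4701 -0.3229  0.0189] head 0.1976 grip 0.0132 F [-0.5  1.1  4.8]
tool shift mm x -0.8 y 3.9 z -2.0  turn -0.002
time: 3.6
position: [0.4704, -0.3235, 0.079]
tool_rot: [0.547, -0.447, 0.449, -0.547]
ft_force: [-0.2, 0.3, -1.2]
grip_width: 0.0134
t 3.60 pos [ 0.4704 -0.3235  0.079 ] head 0.1981 grip 0.0134 F [-0.2  0.3 -1.2]
tool shift mm x -1.5 y 64.0 z -2.1  turn -0.002
```

View pics/w5.png

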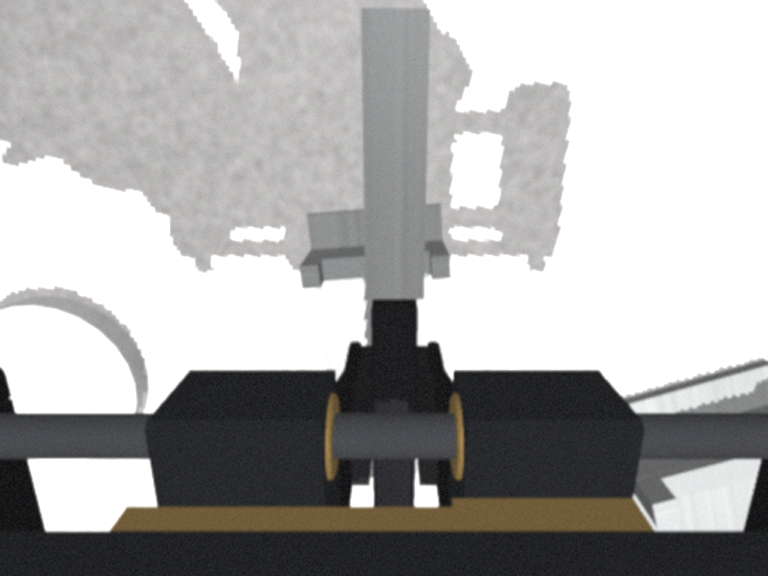

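View pics/s5.png

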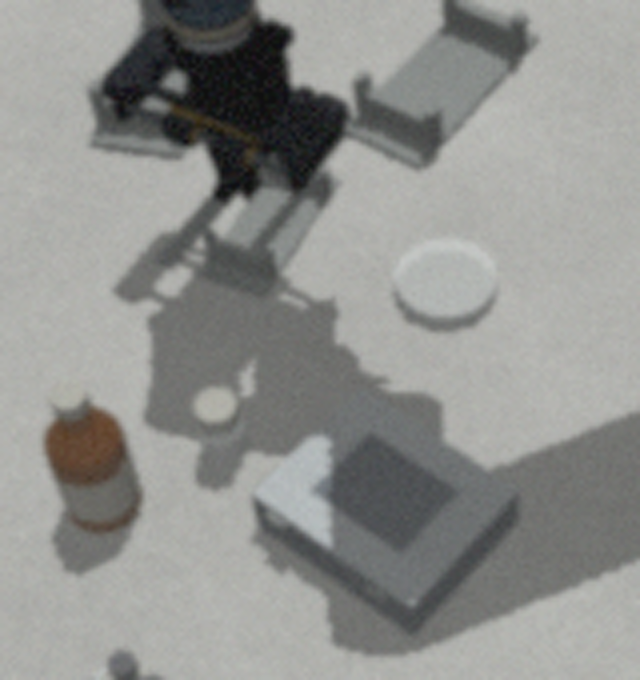

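```bash
python3 -m creep '[[[0,-5,0],0.1,0],[[0,-5,0],0.095,0],[[-45,0,-10],0,0],[[-45,0,-10],0,0],[[-45,0,-10],0,0],[[-45,0,-10],0,0],[[-45,0,-10],0,0],[[-45,0,-10],0,0]]'; python3 -m creep '[[[-5,0,0],0,0],[[0,0,0],0,0],[[0,0,0],0,0]]'; python3 go.py .41 -.04 .079 0.005;python3 - <<'E'
from h import *
import pickle
c=save("wrist","w6.png",None,1.5)
pickle.dump((c,robot.get_obs()),open("w6.pkl","wb"))
E
```

```text
time: 4.5
position: [0.4078, -0.0515, 0.0876]
tool_rot: [0.501, -0.5, 0.499, -0.5]
ft_force: [0.6, 0.1, -0.8]
grip_width: 0.0136
time: 4.8
position: [0.4103, -0.0492, 0.0881]
tool_rot: [-0.501, 0.499, -0.5, 0.501]
ft_force: [-0.1, 0.3, -1.0]
grip_width: 0.0137
t 4.80 pos [ 0.4103 -0.0492  0.0881] head 0.0028 grip 0.0137 F [-0.1  0.3 -1. ]
tool shift mm x -9.2 y 9.1 z -0.3  turn -0.002
```

View pics/w6.png

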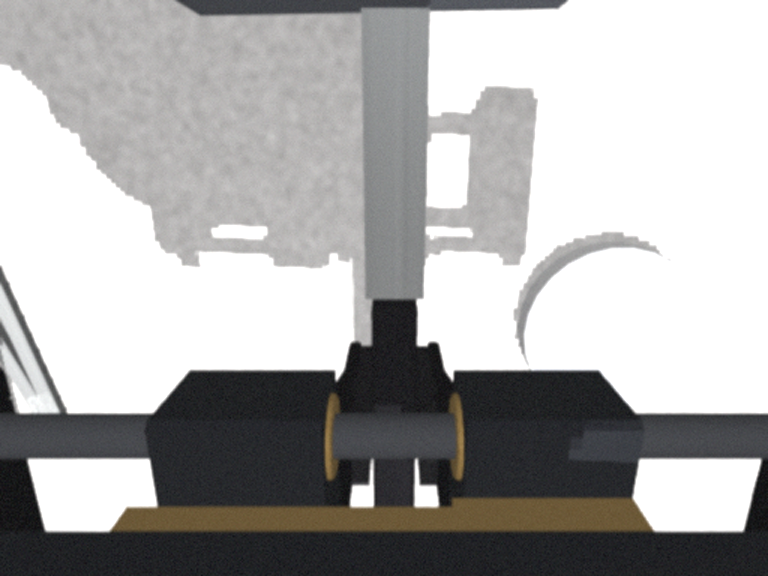

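```bash
python3 - <<'E'
from h import *
import pickle
c,o=pickle.load(open("w6.pkl","rb"))
def q(X,Y,z,s=1.5): return at_z(c,(X+.5)/s-.5,(Y+.5)/s-.5,z)
L=q(200,14,0);Rr=q(557,6,0);print(L,Rr,np.linalg.norm(L-Rr),(L+Rr)/2, np.arctan2(-(L-Rr)[0],(L-Rr)[1]))
zb=o["position"][2]+.015
t=[q(362,9,zb),q(429,10,zb)];print(t,np.mean(t,0)-o["position"]); b=[q(366,298,zb),q(423,298,zb)];print(np.mean(b,0)-o["position"],np.linalg.norm(b[0]-b[1]),np.linalg.norm(t[0]-t[1]))
E
```

```text
[0.54179779 0.03797146 0.        ] [ 0.54554829 -0.12185337  0.        ] 0.15986882311444026 [ 0.54367304 -0.04194096  0.        ] 0.0234620100036267
[array([ 0.52225756, -0.04045788,  0.10322512]), array([ 0.52208305, -0.05807671,  0.10322512])] [0.11170831 0.000324   0.015     ]
[0.03176702 0.00032027 0.015     ] 0.017670999595246505 0.017619694789442926
```

```bash
python3 -m creep '[[[-7,0,4],-0.01,0],[[0,30,4],0,0],[[0,30,0],0,0],[[0,6,0],0,0],[[0,0,0],0,0],[[0,0,0],0,0]]'; python3 go.py .419 -.0415 .0219 0.012;python3 - <<'E'
from h import *
import pickle
c=save("wrist","w7.png",None,1.5)
s=save("scene","s7.png",(170,130,290,260),5)
pickle.dump((c,s,robot.get_obs()),open("w7.pkl","wb"))
E
```

```text
time: 5.45
position: [0.4177, -0.0416, 0.0231]
tool_rot: [-0.503, 0.497, -0.497, 0.503]
ft_force: [-0.1, -0.0, 0.0]
grip_width: 0.0134
t 5.45 pos [ 0.4177 -0.0416  0.0231] head 0.0123 grip 0.0134 F [-0.1 -0.   0. ]
tool shift mm x -0.1 y 1.2 z 1.3  turn 0.000
```

View pics/w7.png

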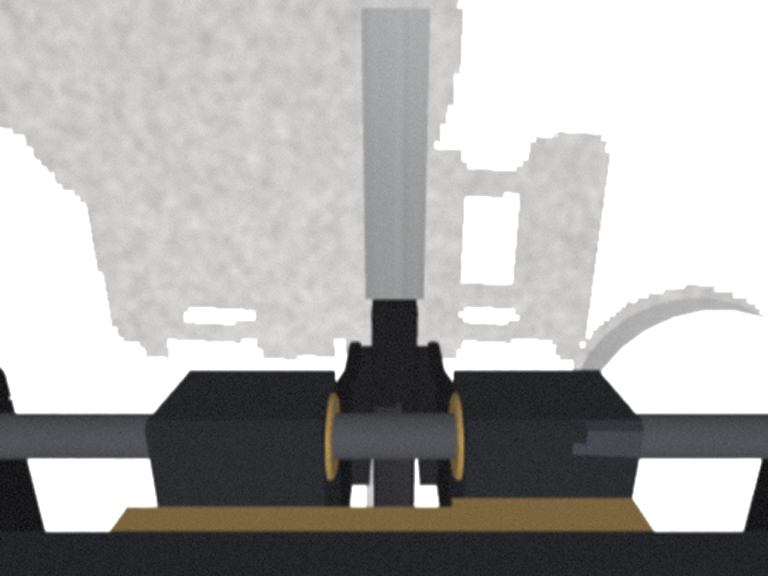

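View pics/s7.png

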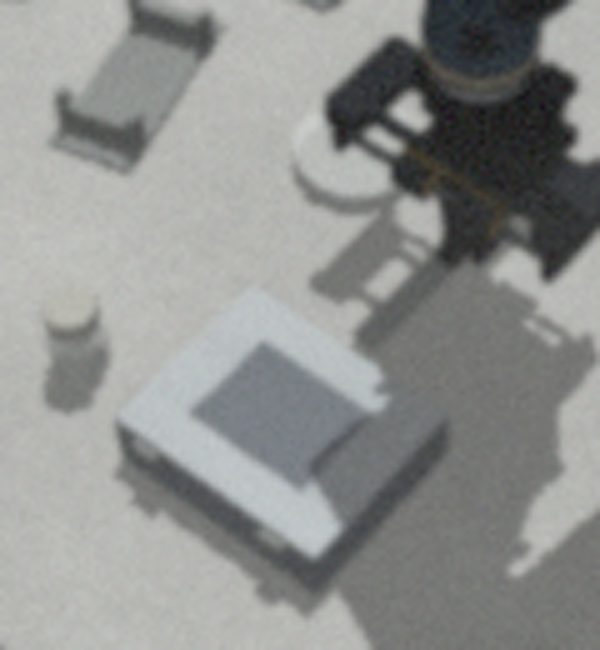

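```bash
python3 -m creep '[[[0,1,8],0,0],[[0,0,8],0,0],[[0,0,6],0,0],[[0,0,0],0,0]]'; python3 go.py .4638 -.0415 .0219 0.012; python3 -m creep '[[[0,0,8],0,0],[[0,0,8],0,0],[[0,0,8],0,0],[[0,0,0],0,0]]'; python3 go.py .4638 -.0415 .0219 0.012;python3 - <<'E'
from h import *
c=save("wrist","w8.png",None,1.5)
E
```

```text
time: 5.95
position: [0.4414, -0.0414, 0.0219]
tool_rot: [-0.503, 0.496, -0.498, 0.504]
ft_force: [-0.3, -0.4, -0.1]
grip_width: 0.0137
t 5.95 pos [ 0.4414 -0.0414  0.0219] head 0.0134 grip 0.0137 F [-0.3 -0.4 -0.1]
tool shift mm x 0.4 y -0.0 z 22.4  turn 0.001
time: 6.35
position: [0.4655, -0.0411, 0.0216]
tool_rot: [-0.503, 0.496, -0.498, 0.504]
ft_force: [0.0, 0.0, -1.0]
grip_width: 0.0134
t 6.35 pos [ 0.4655 -0.0411  0.0216] head 0.0132 grip 0.0134 F [ 0.  0. -1.]
tool shift mm x 0.4 y -0.3 z -1.7  turn 0.001
```

View pics/w8.png

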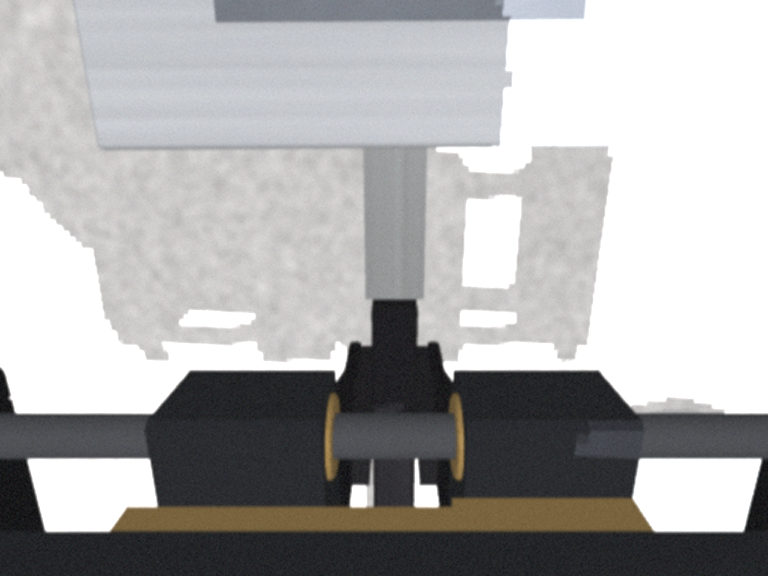

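```bash
python3 -m creep '[[[0,-4,0],0,0],[[0,-5,0],0,0],[[0,-5,1],0,0],[[0,-9,1],0,0],[[0,-9,2],0,0],[[0,0,0],0,0],[[0,0,0],0,0]]' 60; python3 go.py .4698 -.0415 .054 0.012;python3 - <<'E'
from h import *
c=save("wrist","w9.png",None,1.5)
s=save("scene","s9.png",(170,130,290,260),5)
E
```

```text
time: 7.1
position: [0.468, -0.0407, 0.0542]
tool_rot: [-0.503, 0.496, -0.498, 0.504]
ft_force: [-0.3, 0.3, -1.9]
grip_width: 0.0131
t 7.10 pos [ 0.468  -0.0407  0.0542] head 0.0128 grip 0.0131 F [-0.3  0.3 -1.9]
tool shift mm x 0.8 y 0.2 z 1.8  turn 0.001
```

View pics/w9.png

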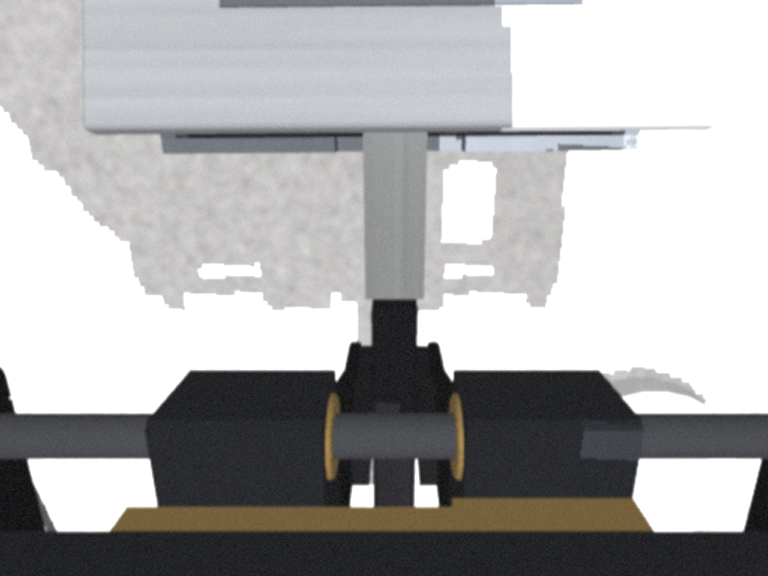

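View pics/s9.png

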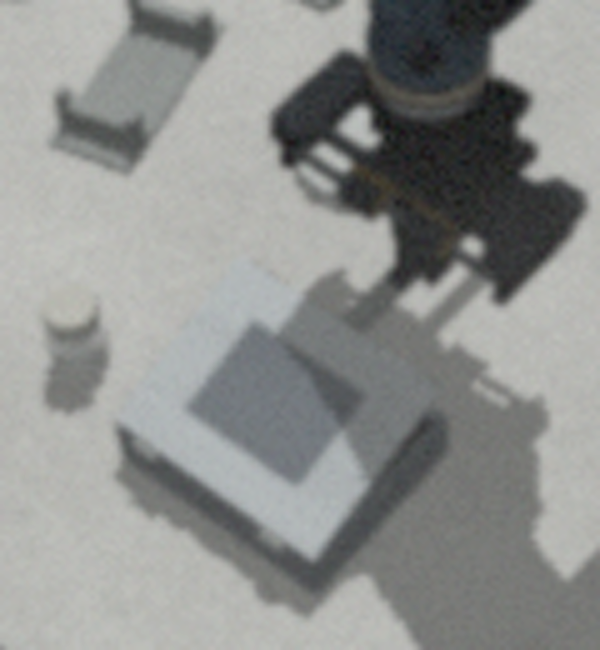

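```bash
python3 -m creep '[[[0,-9,4],0,0],[[0,-9,4],0,0],[[0,-8,5],0,0],[[0,-8,6],0,0],[[0,-7,6],0,0],[[0,-6,7],0,0],[[0,-5,8],0,0],[[0,0,0],0,0]]'; python3 go.py .508 -.0415 .107 0.012;python3 - <<'E'
from h import *
c=save("wrist","w10.png",None,1.5)
s=save("scene","s10.png",(170,110,290,240),5)
E
```

```text
time: 8.0
position: [0.5101, -0.0405, 0.1066]
tool_rot: [-0.502, 0.495, -0.498, 0.504]
ft_force: [0.3, 0.2, -0.7]
grip_width: 0.0138
t 8.00 pos [ 0.5101 -0.0405  0.1066] head 0.0131 grip 0.0138 F [ 0.3  0.2 -0.7]
tool shift mm x 1.0 y -0.4 z -2.1  turn 0.001
```

View pics/w10.png

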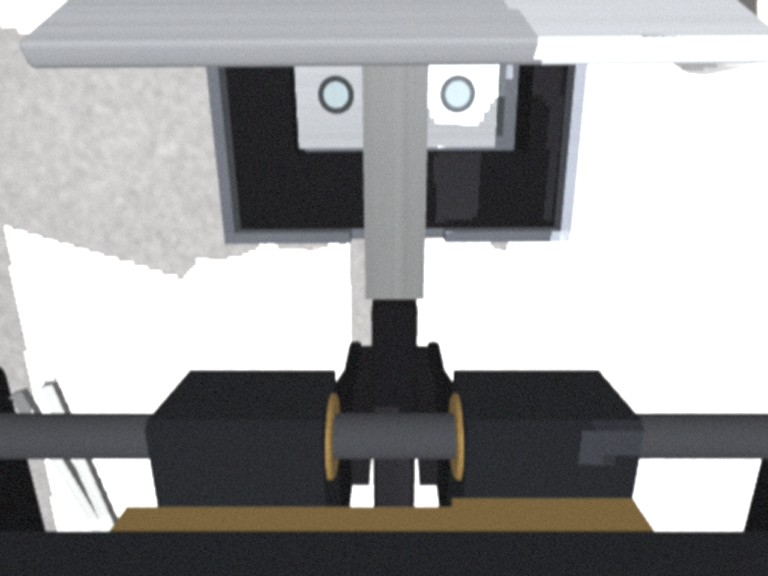

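View pics/s10.png

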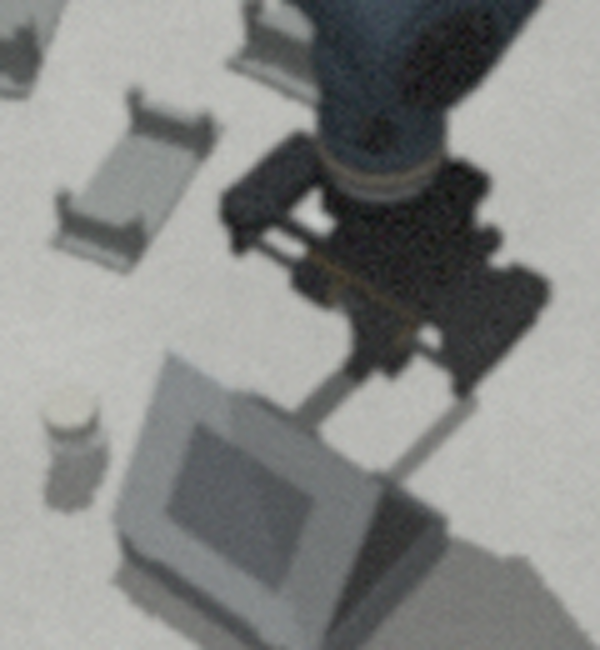

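```bash
python3 -m creep '[[[0,-5,8],0,0],[[0,-4,9],0,0],[[0,-3,9],0,0],[[0,-2,9],0,0],[[0,-1,10],0,0],[[0,0,10],0,0],[[0,1,9],0,0],[[0,2,9],0,0]]'; python3 go.py .584 -.0415 .119 0.012;python3 - <<'E'
from h import *
c=save("wrist","w11.png",None,1.5)
s=save("scene","s11.png",(170,90,290,240),5)
E
```

```text
time: 8.9
position: [0.5816, -0.0393, 0.1176]
tool_rot: [-0.503, 0.496, -0.497, 0.503]
ft_force: [-1.6, -0.2, 0.2]
grip_width: 0.0134
t 8.90 pos [ 0.5816 -0.0393  0.1176] head 0.0127 grip 0.0134 F [-1.6 -0.2  0.2]
tool shift mm x 2.3 y -1.4 z 2.4  turn 0.001
```

View pics/w11.png

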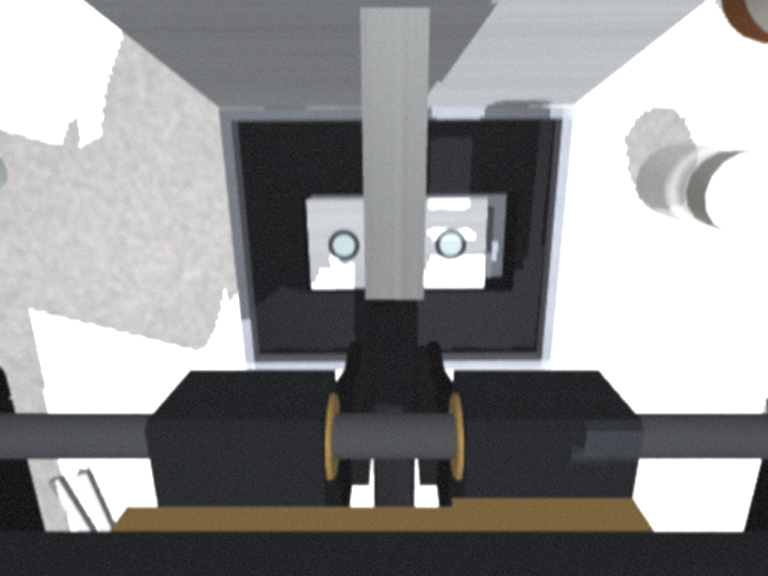

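View pics/s11.png

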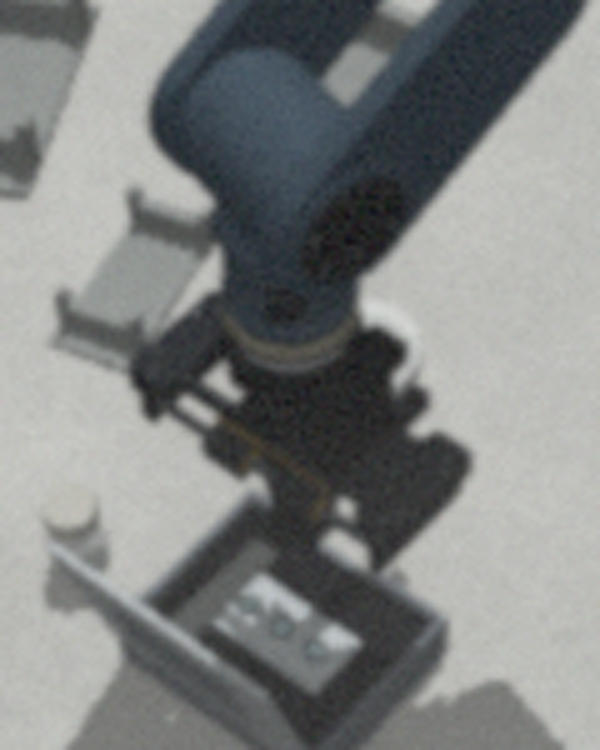

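```bash
python3 -m creep '[[[0,1,5],0,0],[[0,1,4],0,0],[[0,0,0],0,0],[[0,0,0],0,0]]'; python3 go.py .584 -.0415 .119 0.012;python3 - <<'E'
from h import *
import pickle
c=save("wrist","w12.png",None,1.5)
pickle.dump((c,robot.get_obs()),open("w12.pkl","wb"))
E
```

```text
time: 9.4
position: [0.5896, -0.0391, 0.1155]
tool_rot: [-0.503, 0.497, -0.497, 0.503]
ft_force: [-0.3, -0.2, 0.3]
grip_width: 0.0138
t 9.40 pos [ 0.5896 -0.0391  0.1155] head 0.0127 grip 0.0138 F [-0.3 -0.2  0.3]
tool shift mm x 2.3 y -3.5 z -5.6  turn 0.001
```

View pics/w12.png

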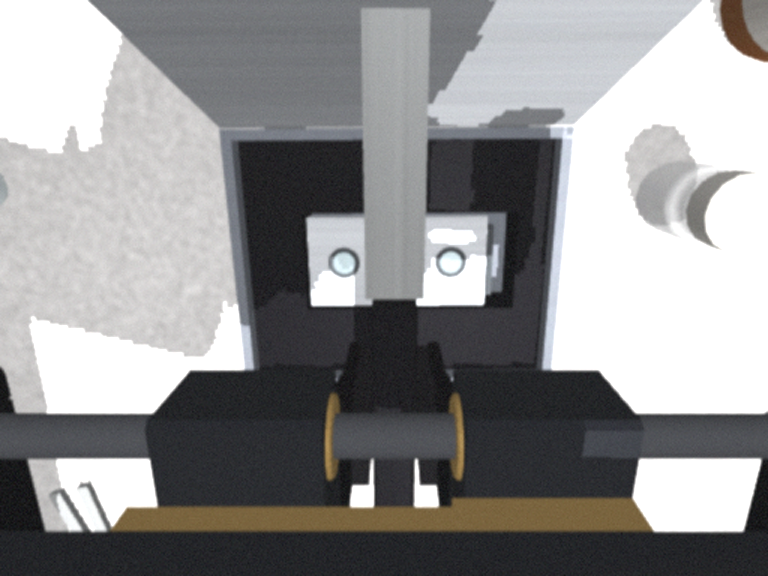

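```bash
python3 - <<'E'
from h import *
import pickle
c,o=pickle.load(open("w12.pkl","rb"))
def q(X,Y,z,s=1.5): return at_z(c,(X+.5)/s-.5,(Y+.5)/s-.5,z)
P=[q(308,213,.032),q(490,213,.032),q(488,305,.032),q(311,305,.032)]
for p in P: print(p)
print("sz",[np.linalg.norm(P[i]-P[(i+1)%4]).round(4) for i in range(4)],np.mean(P,0))
W=[q(219,129,.042),q(572,129,.042)]
print(W,np.linalg.norm(W[0]-W[1]),np.mean(W,0))
P=[q(344,262,.032),q(451,262,.032)];print("windows",P,np.mean(P,0))
E
```

```text
[0.6321529  0.00352932 0.032     ]
[ 0.63328611 -0.08601374  0.032     ]
[ 0.58538792 -0.08830079  0.032     ]
[0.58424751 0.00377748 0.032     ]
sz [np.float64(0.0896), np.float64(0.048), np.float64(0.0921), np.float64(0.0479)] [ 0.60876861 -0.04175193  0.032     ]
[array([0.67102544, 0.04040879, 0.042     ]), array([ 0.67306965, -0.11833005,  0.042     ])] 0.15875200548337234 [ 0.67204755 -0.03896063  0.042     ]
windows [array([ 0.60752215, -0.01376403,  0.032     ]), array([ 0.6082006 , -0.06797324,  0.032     ])] [ 0.60786137 -0.04086863  0.032     ]
```

```bash
python3 -m creep '[[[0,0,-20],0,0],[[0,0,-40],0,0],[[20,0,-30],0,0],[[48,0,-8],0,0],[[48,0,-8],0,0],[[48,0,-8],0,0],[[48,0,-3],0,0],[[48,0,0],0,0]]'; python3 -m creep '[[[24,0,0],-0.1,0],[[0,20,0],-0.085,0],[[0,0,0],0,0],[[0,0,0],0,0]]'; python3 go.py .4701 -.3229 .079 0.1976
```

```text
time: 10.25
position: [0.4749, -0.3025, 0.1159]
tool_rot: [-0.503, 0.497, -0.497, 0.503]
ft_force: [1.1, -0.8, -0.5]
grip_width: 0.0135
time: 10.65
position: [0.4753, -0.3238, 0.0953]
tool_rot: [-0.546, 0.449, -0.448, 0.547]
ft_force: [0.7, -0.4, -1.6]
grip_width: 0.0137
t 10.65 pos [ 0.4753 -0.3238  0.0953] head 0.1960 grip 0.0137 F [ 0.7 -0.4 -1.6]
tool shift mm x -1.9 y 16.3 z -5.0  turn -0.002
```

```bash
python3 - <<'E'
from h import *
save("scene","s13.png",(140,70,300,240),4)
save("wrist","w13.png",None,1.5)
E
```

```text
(no output)
```

View pics/s13.png

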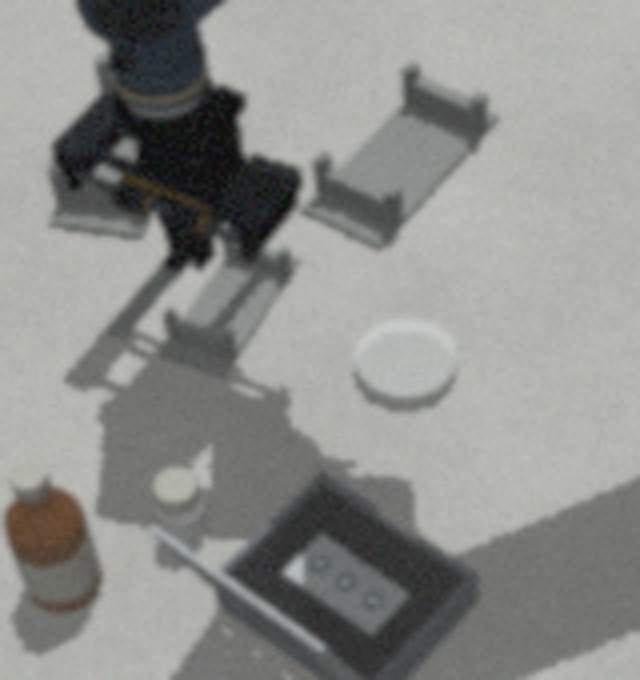

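View pics/w13.png

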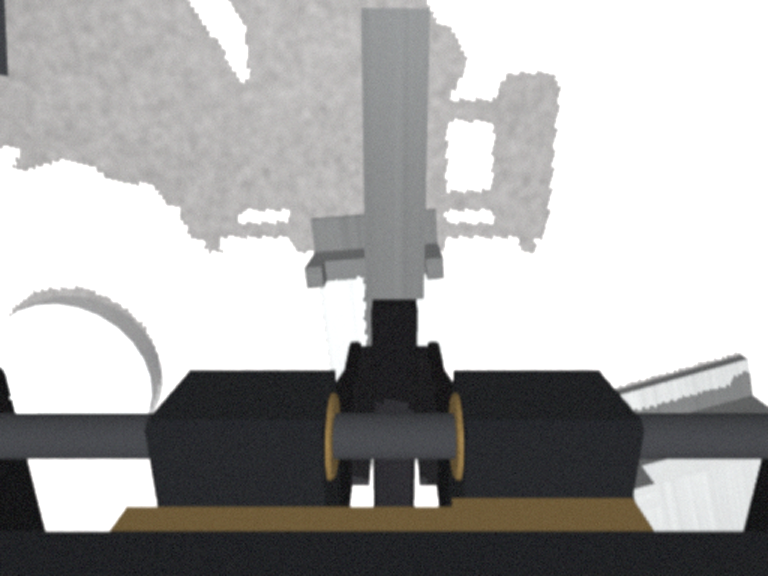

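```bash
python3 -m creep '[[[-3,30,-5],0,0],[[0,25,0],0,0],[[0,8,0],0,0],[[0,0,0],0,0]]'; python3 go.py .470 -.321 .0195 0.1976; python3 - <<'E'
from h import *
save("wrist","w14.png",None,1.5)
E
```

```text
time: 11.15
position: [0.4703, -0.3217, 0.0321]
tool_rot: [-0.547, 0.449, -0.447, 0.547]
ft_force: [0.1, 0.6, 0.2]
grip_width: 0.0136
t 11.15 pos [ 0.4703 -0.3217  0.0321] head 0.1982 grip 0.0136 F [0.1 0.6 0.2]
tool shift mm x -0.7 y 12.6 z -0.2  turn 0.001
```

View pics/w14.png

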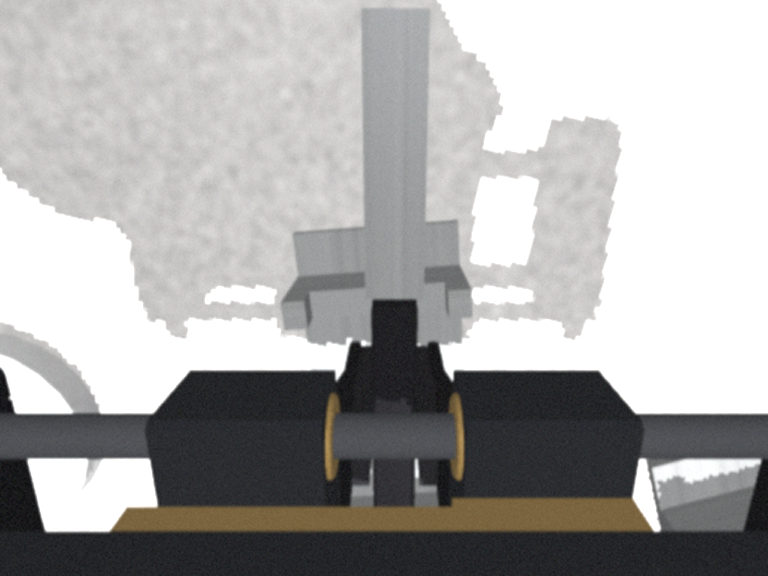

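```bash
python3 -m creep '[[[-1,8,0],0,0],[[0,3,0],0,0],[[0,1,0],0,0],[[0,0,0],0,0]]'; python3 go.py .470 -.321 .0195 0.1976; python3 -m creep '[[[0,0,0],0,0.6],[[0,0,0],0,0.6],[[0,0,0],0,0.6],[[0,0,0],0,0.6],[[0,0,0],0,0.6]]' 30; python3 go.py .470 -.321 .0195 0.1976; python3 - <<'E'
from h import *
save("wrist","w15.png",None,1.5)
E
```

```text
time: 11.6
position: [0.4703, -0.3217, 0.0207]
tool_rot: [0.547, -0.448, 0.448, -0.547]
ft_force: [-0.3, 0.2, -0.8]
grip_width: 0.0135
t 11.60 pos [ 0.4703 -0.3217  0.0207] head 0.1977 grip 0.0135 F [-0.3  0.2 -0.8]
tool shift mm x -0.7 y 1.2 z -0.2  turn 0.000
time: 12.1
position: [0.4702, -0.3216, 0.0206]
tool_rot: [0.547, -0.448, 0.448, -0.547]
ft_force: [-0.7, 0.3, -0.4]
grip_width: 0.0452
t 12.10 pos [ 0.4702 -0.3216  0.0206] head 0.1978 grip 0.0452 F [-0.7  0.3 -0.4]
tool shift mm x -0.7 y 1.1 z -0.1  turn 0.000
```

View pics/w15.png

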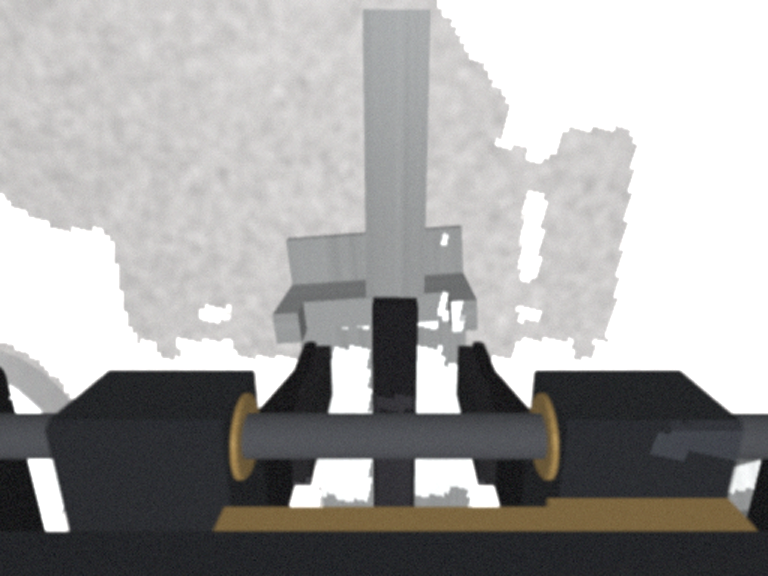

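```bash
python3 -m creep '[[[0,-30,0],0,0.6],[[0,-50,0],0,0.6],[[0,-40,0],0.1,0],[[0,0,0],0.085,0],[[-40,0,22],0,0],[[-40,0,22],0,0],[[-40,0,22],0,0],[[-40,0,22],0,0]]'; python3 -m creep '[[[-38,0,26],0,0],[[-38,0,26],0,0],[[0,0,0],0,0],[[0,0,0],0,0],[[0,0,0],0,0]]'; python3 go.py .6085 -.0835 .04 0.012; python3 - <<'E'
from h import *
import pickle
c=save("wrist","w16.png",None,1.5)
t=save("top","t16.png",(220,90,400,260),4)
print(robot.get_obs()["q"].round(2))
pickle.dump((c,t,robot.get_obs()),open("w16.pkl","wb"))
E
```

```text
time: 12.95
position: [0.5566, -0.159, 0.1407]
tool_rot: [-0.503, 0.497, -0.497, 0.503]
ft_force: [0.5, -1.4, -0.2]
grip_width: 0.0122
time: 13.45
position: [0.6064, -0.0844, 0.1403]
tool_rot: [0.503, -0.497, 0.497, -0.503]
ft_force: [-0.2, -0.0, -0.2]
grip_width: 0.0006
t 13.45 pos [ 0.6064 -0.0844  0.1403] head 0.0122 grip 0.0006 F [-0.2 -0.  -0.2]
tool shift mm x -0.9 y 100.3 z 2.2  turn 0.000
[-0.32  0.61  1.54 -0.    0.99  1.24]
```

View pics/w16.png

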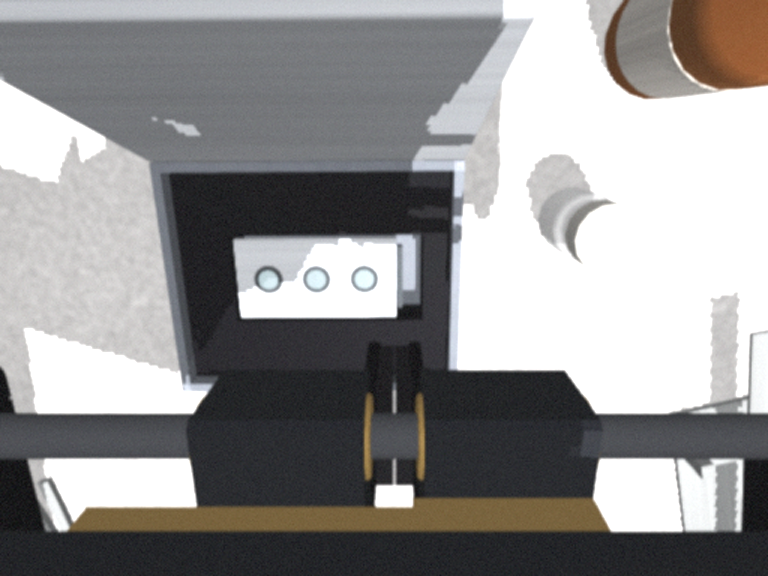

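View pics/t16.png

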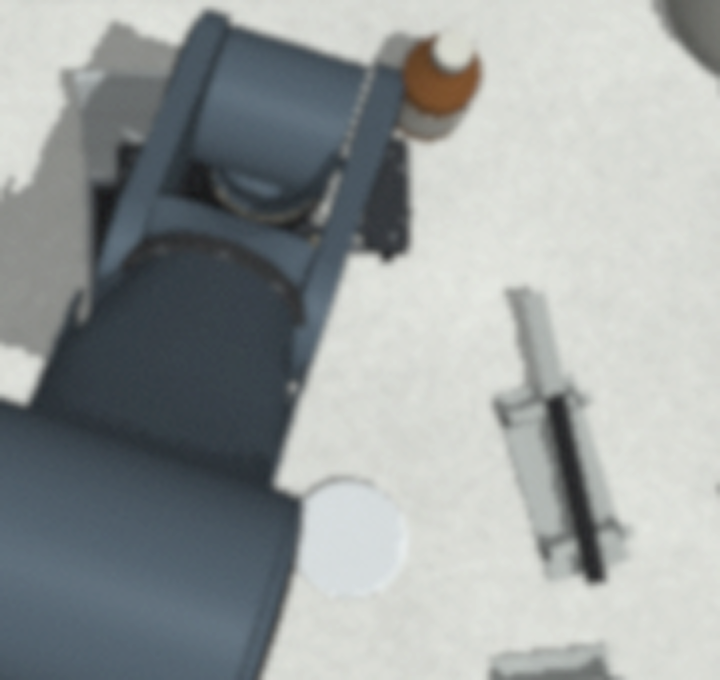

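```bash
python3 - <<'E'
from h import *
import pickle
c,t,o=pickle.load(open("w16.pkl","rb"))
def q(X,Y,z,s=1.5): return at_z(c,(X+.5)/s-.5,(Y+.5)/s-.5,z)
for p in [(234,238),(397,239),(398,318),(241,318)]: print(q(*p,.032).round(4))
print("win",[q(*p,.032).round(4) for p in [(268,279),(316,279),(364,279)]])
print("pocket far",[q(*p,.032).round(4) for p in [(421,235),(421,306)]])
print("wall in",[q(*p,.042).round(4) for p in [(153,163),(464,162),(183,388)]])
print("fingertip", [q(*p,.1403).round(4) for p in [(367,345),(423,345)]])
E
```

```text
[0.6306 0.0036 0.032 ]
[ 0.6312 -0.086   0.032 ]
[ 0.5848 -0.0872  0.032 ]
[0.5837 0.0034 0.032 ]
win [array([ 0.6074, -0.0137,  0.032 ]), array([ 0.6077, -0.0407,  0.032 ]), array([ 0.608 , -0.0677,  0.032 ])]
pocket far [array([ 0.6336, -0.0991,  0.032 ]), array([ 0.5923, -0.1003,  0.032 ])]
wall in [array([0.6709, 0.0381, 0.042 ]), array([ 0.6733, -0.1192,  0.042 ]), array([0.5436, 0.0373, 0.042 ])]
fingertip [array([ 0.6157, -0.0749,  0.1403]), array([ 0.6159, -0.0946,  0.1403])]
```

```bash
python3 -m creep '[[[1.5,40,1],0,0],[[0,40,0],0,0],[[0,18,0],0,0],[[0,0,0],0,0],[[0,0,0],0,0]]'; python3 go.py .6077 -.086 .0195 0.012
```

```text
time: 14.05
position: [0.6081, -0.0864, 0.0428]
tool_rot: [0.503, -0.497, 0.497, -0.503]
ft_force: [-0.5, 0.5, -0.2]
grip_width: -0.0
t 14.05 pos [ 0.6081 -0.0864  0.0428] head 0.0111 grip -0.0000 F [-0.5  0.5 -0.2]
tool shift mm x -0.4 y 23.3 z -0.4  turn -0.001
```

```bash
python3 -m creep '[[[0,5,0],0,0],[[0,5,0],0,0],[[0,4,0],0,0],[[0,4,0],0,0],[[0,3,0],0,0],[[0,2,0],0,0],[[0,0,0],0,0],[[0,0,0],0,0]]'; python3 go.py .6077 -.086 .0195 0.012; python3 - <<'E'
from h import *
save("wrist","w17.png",None,1.5)
save("scene","s17.png",(180,150,280,260),6)
E
```

```text
time: 14.85
position: [0.6087, -0.0855, 0.0196]
tool_rot: [-0.503, 0.497, -0.497, 0.503]
ft_force: [0.6, -4.0, 1.3]
grip_width: 0.0007
t 14.85 pos [ 0.6087 -0.0855  0.0196] head 0.0126 grip 0.0007 F [ 0.6 -4.   1.3]
tool shift mm x 0.5 y 0.1 z -1.0  turn 0.001
```

View pics/w17.png

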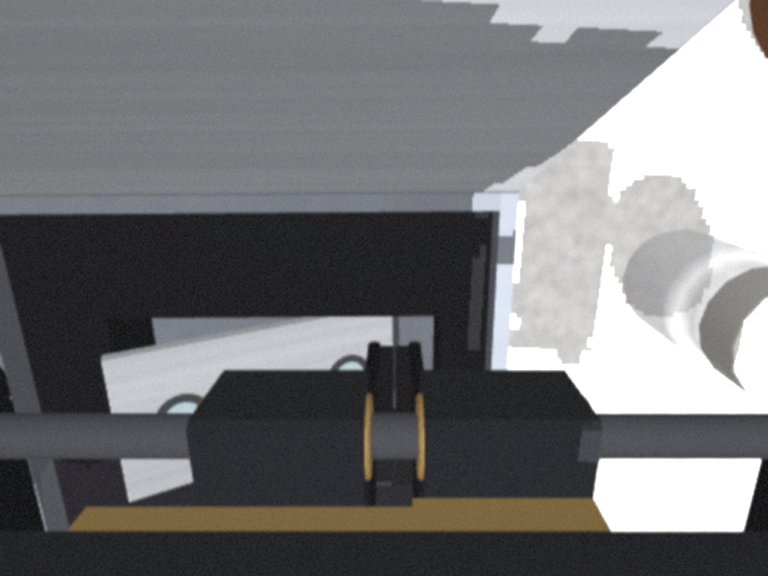

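View pics/s17.png

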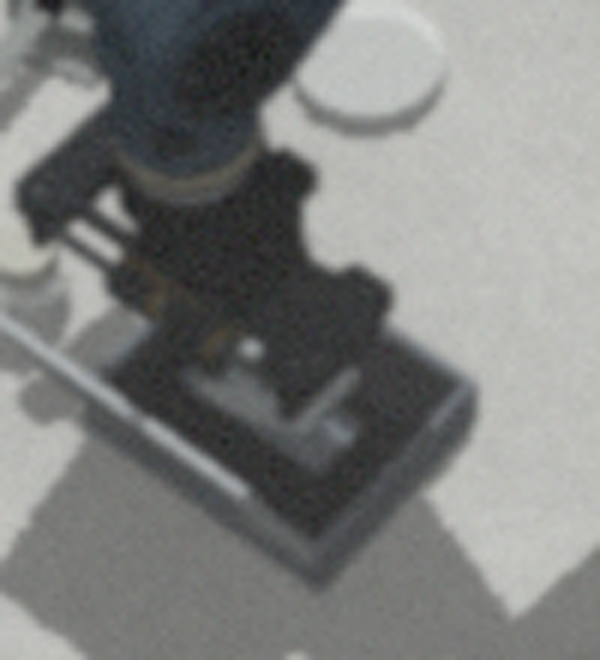

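```bash
python3 -m creep '[[[0,-20,0],0,0],[[0,-45,0],0,0],[[0,-45,0],0,0],[[0,-30,0],-0.145,1],[[-20,0,-5],-0.145,1],[[0,0,0],-0.145,1],[[0,0,0],-0.145,1],[[0,0,0],-0.145,1]]'; python3 go.py .6077 -.016 .15 1.583;  python3 - <<'E'
from h import *
save("scene","s18.png",(180,150,280,260),6)
E
```

```text
time: 15.75
position: [0.5983, -0.0641, 0.1588]
tool_rot: [-0.647, 0.286, -0.282, 0.648]
ft_force: [0.7, 0.4, -0.5]
grip_width: 0.0325
t 15.75 pos [ 0.5983 -0.0641  0.1588] head 0.7443 grip 0.0325 F [ 0.7  0.4 -0.5]
tool shift mm x -29.0 y 8.8 z 39.5  turn -0.839
```

View pics/s18.png

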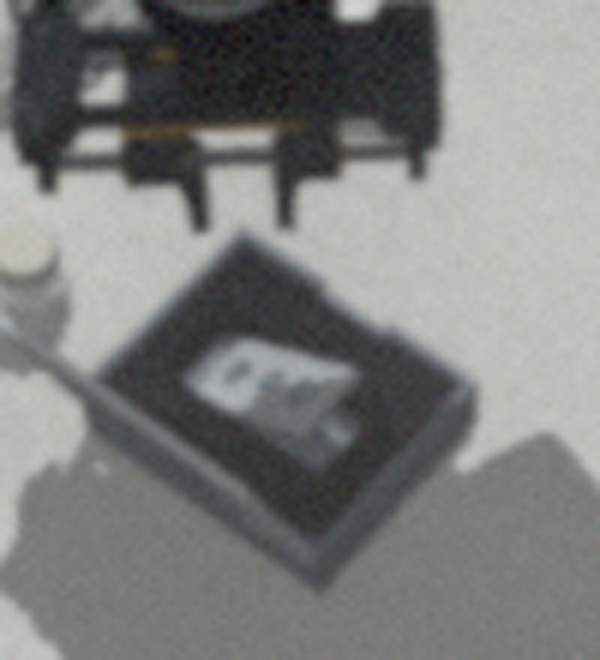

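```bash
python3 -m creep '[[[0,0,0],-0.14,1],[[0,0,0],-0.14,1],[[0,0,0],-0.14,1],[[0,0,0],-0.14,1],[[0,0,0],-0.14,1],[[0,0,0],-0.14,1],[[0,0,0],0,1],[[0,0,0],0,1]]'; python3 go.py .6077 -.06 .15 1.583;  python3 - <<'E'
from h import *
import pickle
c=save("wrist","w19.png",None,1.5)
print(robot.get_obs()["q"].round(2))
pickle.dump((c,robot.get_obs()),open("w19.pkl","wb"))
E
```

```text
time: 16.6
position: [0.5993, -0.0654, 0.159]
tool_rot: [-0.707, -0.0, 0.002, 0.708]
ft_force: [-0.7, 1.1, 0.2]
grip_width: 0.0862
t 16.60 pos [ 0.5993 -0.0654  0.159 ] head 1.5737 grip 0.0862 F [-0.7  1.1  0.2]
tool shift mm x 8.4 y 9.0 z 5.4  turn -0.009
[-0.29  0.58  1.55  0.    1.02 -0.3 ]
```

View pics/w19.png

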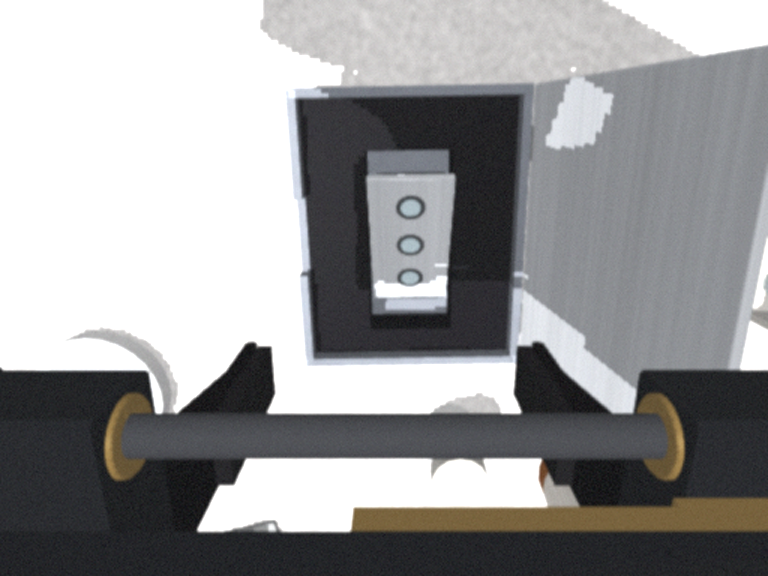

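```bash
python3 - <<'E'
from h import *
import pickle
from scipy.optimize import least_squares
c,o=pickle.load(open("w19.pkl","rb"))
# plate model points (plate frame): top z=5: +y corners, windows y=27,0,-27 
pts=np.array([[-23,45,5],[23,45,5],[0,27,5],[0,0,5],[0,-27,5]])/1e3
obs=np.array([[367,175],[455,175],[411,207.5],[410.5,245],[410.5,277.5]])
obs=(obs+.5)/1.5-.5
def model(p):
    th,cx,cy,yaw,s=p
    q=pts+np.array([0,.013+s,.003]) # relative to pivot
    q=R.from_euler('x',th).apply(q)
    q=q+np.array([0,-.013,.024]); q=R.from_euler('z',yaw).apply(q)
    return q+np.array([cx,cy,0])
f=lambda p:np.r_[(proj(c,model(p))-obs).ravel(),(p[4]-0)/.001,(p[2]+.0405)/.0015]
r=least_squares(f,[.5,.608,-.0405,.012,0],x_scale=[.1,.01,.01,.1,.01])
print(r.x.round(4),(f(r.x)[:10].reshape(-1,2)).round(2)); print(model(r.x).round(4))
E
```

```text
[ 4.594e-01  6.082e-01 -4.100e-02  1.710e-02 -2.000e-04] [[-0.07  1.1 ]
 [ 0.44  0.27]
 [-0.06 -1.58]
 [-0.04 -0.6 ]
 [-0.32  0.59]]
[[ 0.5846 -0.0061  0.0568]
 [ 0.6306 -0.0054  0.0568]
 [ 0.6078 -0.0219  0.0488]
 [ 0.6083 -0.0461  0.0368]
 [ 0.6087 -0.0703  0.0249]]
```

```bash
python3 - <<'E'
from h import *
import pickle
c,o=pickle.load(open("w16.pkl","rb"))[::2]
T=R.from_quat(o["tool_rot"]).as_matrix()
im=c["pixels"][:,:,::-1]; crop(im,"w16foot.png",(0,230,130,384),5)
def tr(X,Y,s=1.5):
    return T.T@ray(c,(X+.5)/s-.5,(Y+.5)/s-.5), T.T@(c["position"]-o["position"])
for p in [(8,385),(760,385),(205,372),(565,372)]:
    d,p0=tr(*p)
    for xt in (np.sign(d[0])*np.array([.085,.095])): k=(xt-p0[0])/d[0]; print(p,(p0+k*d).round(4))
E
```

```text
(8, 385) [-0.085  -0.0639  0.0282]
(8, 385) [-0.095  -0.0522  0.0219]
(760, 385) [ 0.085  -0.057   0.0246]
(760, 385) [ 0.095  -0.0448  0.0181]
(205, 372) [-0.085   0.0404 -0.0216]
(205, 372) [-0.095   0.0645 -0.0338]
(565, 372) [ 0.085   0.064  -0.0333]
(565, 372) [ 0.095   0.0903 -0.0467]
```

View pics/w16foot.png

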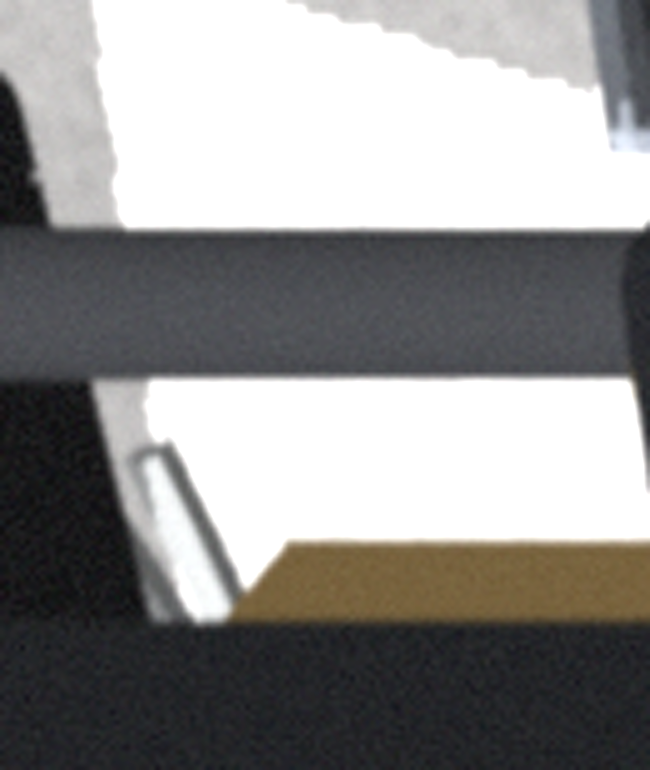

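```bash
python3 -m creep '[[[2,20,26],-0.01,1],[[2,34,27],0,1],[[0,30,0],0,1],[[0,0,0],0,1],[[0,0,0],0,1]]'; python3 go.py .6035 -.0125 .047 1.584;  python3 - <<'E'
from h import *
import pickle
c=save("wrist","w20.png",None,1.5)
s=save("scene","s20.png",(180,130,280,250),6)
pickle.dump((c,robot.get_obs()),open("w20.pkl","wb"))
E
```

```text
time: 17.15
position: [0.6033, -0.0133, 0.0754]
tool_rot: [-0.707, -0.005, 0.006, 0.707]
ft_force: [0.2, -0.2, 0.1]
grip_width: 0.0869
t 17.15 pos [ 0.6033 -0.0133  0.0754] head 1.5864 grip 0.0869 F [ 0.2 -0.2  0.1]
tool shift mm x 0.2 y 28.4 z 0.7  turn 0.002
```

View pics/w20.png

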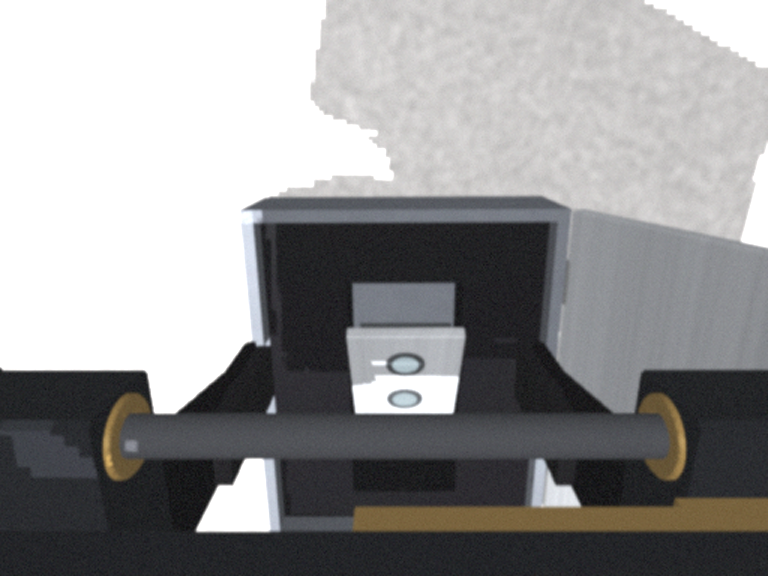

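View pics/s20.png

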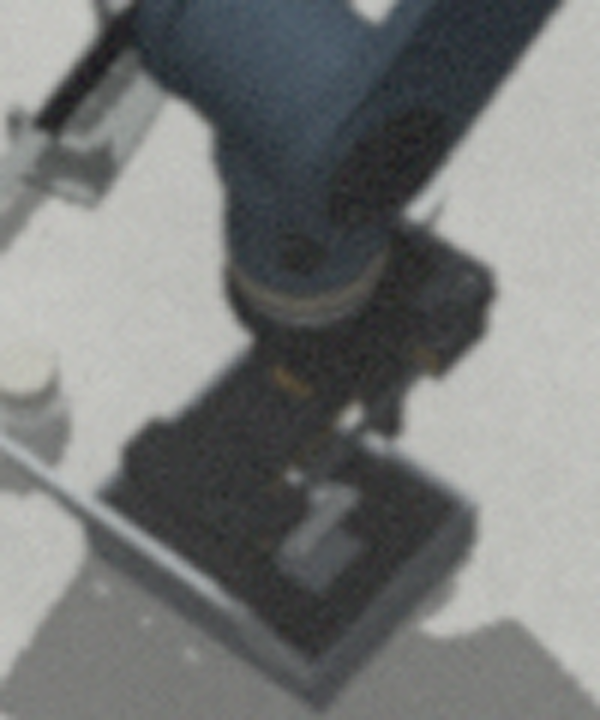

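```bash
python3 -m creep '[[[0,10,0],0,1],[[0,8,0],0,1],[[0,0,0],0,1]]'; python3 -m creep '[[[0,5,0],0,1],[[0,4,1],0,1],[[0,0,0],0,1]]'; python3 go.py .6035 -.0125 .047 1.584;  python3 - <<'E'
from h import *
import pickle
c=save("wrist","w21.png",None,1.5)
E
```

```text
time: 17.55
position: [0.6027, -0.0134, 0.0567]
tool_rot: [-0.707, -0.005, 0.006, 0.707]
ft_force: [0.2, 0.9, 0.0]
grip_width: 0.087
time: 17.85
position: [0.603, -0.0121, 0.0479]
tool_rot: [-0.707, -0.006, 0.006, 0.707]
ft_force: [-0.7, 0.4, -0.6]
grip_width: 0.0867
t 17.85 pos [ 0.603  -0.0121  0.0479] head 1.5878 grip 0.0867 F [-0.7  0.4 -0.6]
tool shift mm x 0.5 y 0.9 z -0.4  turn 0.004
```

View pics/w21.png

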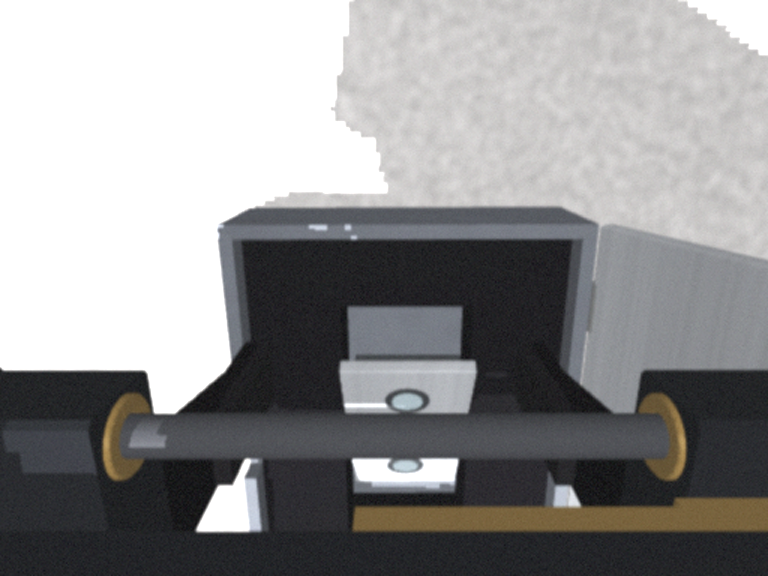

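```bash
python3 -m creep '[[[0,3,0],0,1],[[0,0,0],0,0.62],[[0,0,0],0,0.62],[[0,0,0],0,0.62]]' 12; python3 go.py .6035 -.0125 .047 1.584; python3 -m creep '[[[0,0,0],0,0.5],[[0,0,0],0,0.5],[[0,0,0],0,0.4],[[0,0,0],0,0.4]]' 12; python3 go.py .6035 -.0125 .047 1.584; python3 - <<'E'
from h import *
import pickle
c=save("wrist","w22.png",None,1.5)
E
```

```text
time: 18.3
position: [0.6035, -0.0123, 0.0456]
tool_rot: [0.707, 0.006, -0.006, -0.707]
ft_force: [0.3, -0.1, -0.2]
grip_width: 0.0704
t 18.30 pos [ 0.6035 -0.0123  0.0456] head 1.5878 grip 0.0704 F [ 0.3 -0.1 -0.2]
tool shift mm x -0.0 y -1.4 z -0.2  turn 0.004
time: 18.7
position: [0.6038, -0.0122, 0.0457]
tool_rot: [0.707, 0.006, -0.006, -0.707]
ft_force: [0.4, 0.3, 1.5]
grip_width: 0.0458
t 18.70 pos [ 0.6038 -0.0122  0.0457] head 1.5877 grip 0.0458 F [0.4 0.3 1.5]
tool shift mm x -0.3 y -1.3 z -0.2  turn 0.004
```

View pics/w22.png

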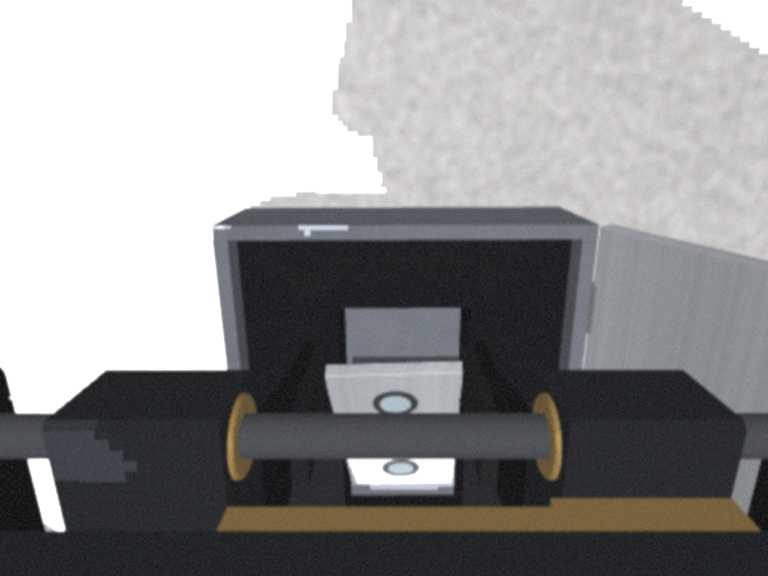

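```bash
python3 -m creep '[[[0,0,0],0,0.4],[[0,-5,0],0,0.4],[[0,-10,0],0,0.4],[[0,-10,0],0,0.4],[[0,-10,0],0,0.4],[[0,-15,0],0,0.4],[[0,0,0],0,0.4]]' 25; python3 go.py .475 .347 .1 1.584; python3 - <<'E'
from h import *
import pickle
c=save("wrist","w23.png",None,1.5)
s=save("scene","s23.png",(170,110,290,250),5)
E
```

```text
time: 19.45
position: [0.6049, -0.0125, 0.0982]
tool_rot: [0.707, 0.008, -0.004, -0.707]
ft_force: [0.2, -0.1, -0.2]
grip_width: 0.0451
t 19.45 pos [ 0.6049 -0.0125  0.0982] head 1.5878 grip 0.0451 F [ 0.2 -0.1 -0.2]
tool shift mm x -123.8 y -1.8 z 361.7  turn 0.004
```

View pics/w23.png

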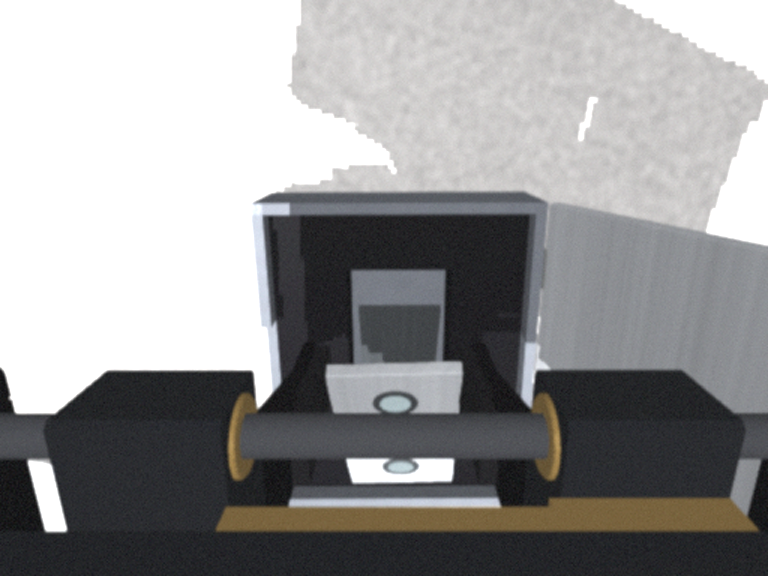

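View pics/s23.png

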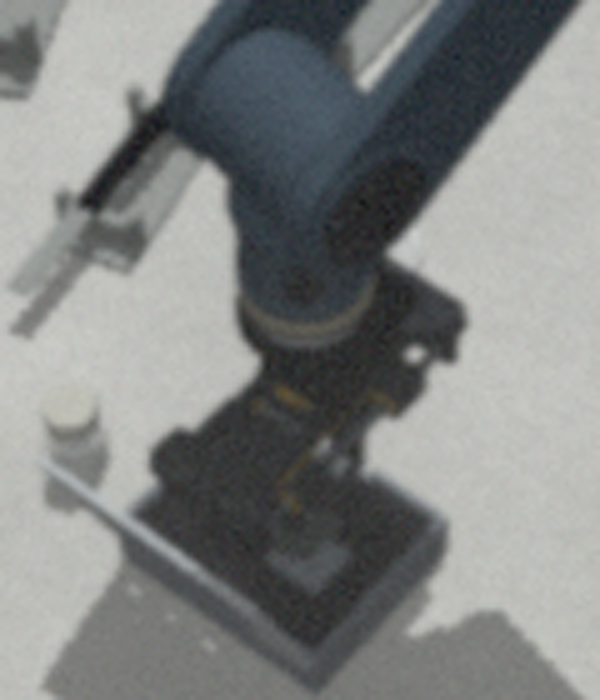

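```bash
python3 -m creep '[[[0,-15,0],0,0.4],[[-8,-15,20],0,0.4],[[-14,0,40],0,0.4],[[-15,0,45],0,0.4],[[-15,0,45],0,0.4],[[-15,0,45],0,0.4],[[-15,0,45],0,0.4],[[-15,0,40],0,0.4]]'; python3 -m creep '[[[-10,0,30],0,0.4],[[-6,0,15],0,0.4],[[0,0,0],0,0.4],[[0,0,0],0,0.4]]'; python3 go.py .475 .347 .1 1.584; python3 - <<'E'
from h import *
import pickle
c=save("wrist","w24.png",None,1.5)
s=save("scene","s24.png",(270,170,430,330),4)
pickle.dump((c,robot.get_obs()),open("w24.pkl","wb"))
E
```

```text
time: 20.35
position: [0.5002, 0.2679, 0.1249]
tool_rot: [0.707, 0.006, -0.007, -0.707]
ft_force: [-0.7, 0.0, -0.9]
grip_width: 0.0457
time: 20.75
position: [0.4851, 0.3099, 0.1252]
tool_rot: [0.707, 0.006, -0.006, -0.707]
ft_force: [0.4, -0.0, -1.2]
grip_width: 0.0454
t 20.75 pos [0.4851 0.3099 0.1252] head 1.5880 grip 0.0454 F [ 0.4 -0.  -1.2]
tool shift mm x -9.4 y 25.2 z 37.2  turn 0.004
```

View pics/w24.png

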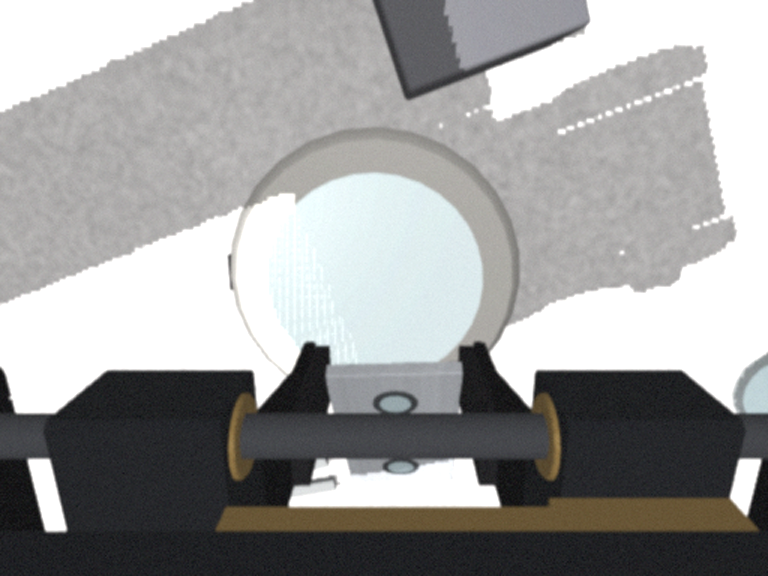

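View pics/s24.png

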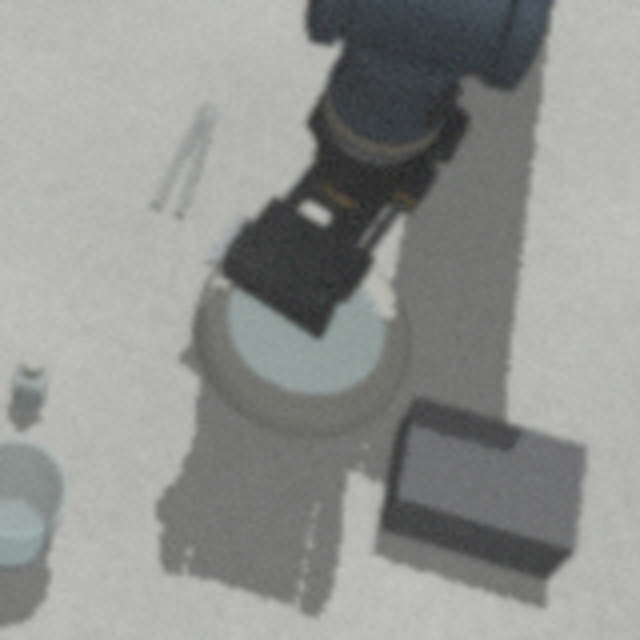

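```bash
python3 - <<'E'
from h import *
import pickle
c,o=pickle.load(open("w24.pkl","rb"))
def q(X,Y,z,s=1.5): return at_z(c,(X+.5)/s-.5,(Y+.5)/s-.5,z)
def circ(ps,z):
    P=np.array([q(*p,z)[:2] for p in ps]);A=np.c_[2*P,np.ones(len(P))];s=np.linalg.lstsq(A,(P**2).sum(1),rcond=None)[0]
    return s[:2],np.sqrt(s[2]+s[:2]@s[:2])
print(circ([(232,268),(519,268),(376,128),(270,170),(478,168),(513,310)],.03))
print(circ([(269,275),(484,275),(376,172),(300,208),(455,210)],.03))
E
```

```text
(array([0.47491624, 0.31642759]), np.float64(0.07684609168180437))
(array([0.47542932, 0.31316795]), np.float64(0.057397906687539836))
```

```bash
python3 -m creep '[[[-5,15,20],0,0.4],[[-5,20,19],0,0.4],[[0,18,0],0,0.4],[[0,0,0],0,0.4],[[0,0,0],0,0.4]]' ; python3 go.py .475 .349 .0325 1.584; python3 - <<'E'
from h import *
import pickle
c=save("wrist","w25.png",None,1.5)
s=save("scene","s25.png",(290,190,410,300),5)
E
```

```text
time: 21.35
position: [0.4749, 0.3484, 0.0725]
tool_rot: [0.707, 0.005, -0.006, -0.707]
ft_force: [0.2, 0.3, -0.3]
grip_width: 0.0449
t 21.35 pos [0.4749 0.3484 0.0725] head 1.5860 grip 0.0449 F [ 0.2  0.3 -0.3]
tool shift mm x 0.1 y 40.0 z 0.6  turn 0.002
```

View pics/w25.png

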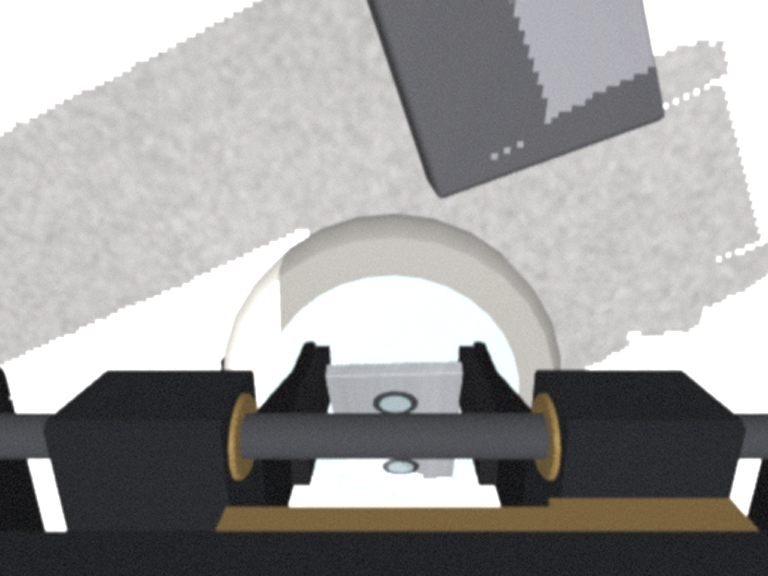

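View pics/s25.png

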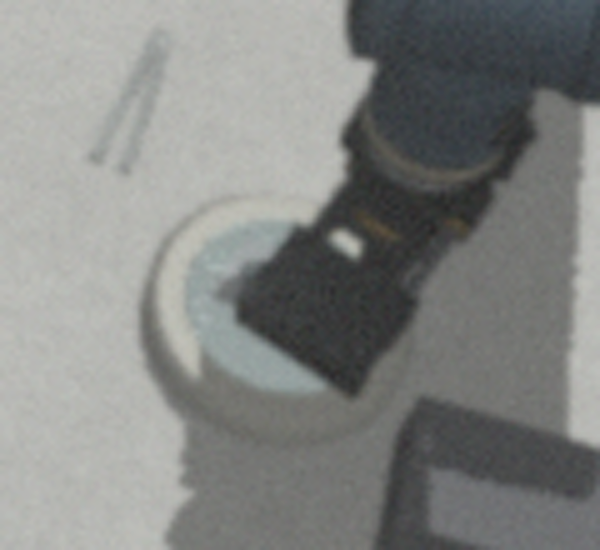

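```bash
python3 -m creep '[[[0,5,0],0,0.4],[[0,5,0],0,0.4],[[0,4,0],0,0.4],[[0,4,0],0,0.4],[[0,4,0],0,0.4],[[0,0,0],0,0.4]]' 8; python3 go.py .475 .349 .0325 1.584; python3 - <<'E'
from h import *
import pickle
c=save("wrist","w26.png",None,1.5)
E
```

```text
time: 22.05
position: [0.474, 0.3494, 0.0499]
tool_rot: [0.707, 0.006, -0.006, -0.707]
ft_force: [0.1, -0.4, -1.2]
grip_width: 0.0458
t 22.05 pos [0.474  0.3494 0.0499] head 1.5882 grip 0.0458 F [ 0.1 -0.4 -1.2]
tool shift mm x 1.0 y 17.4 z -0.5  turn 0.004
```

View pics/w26.png

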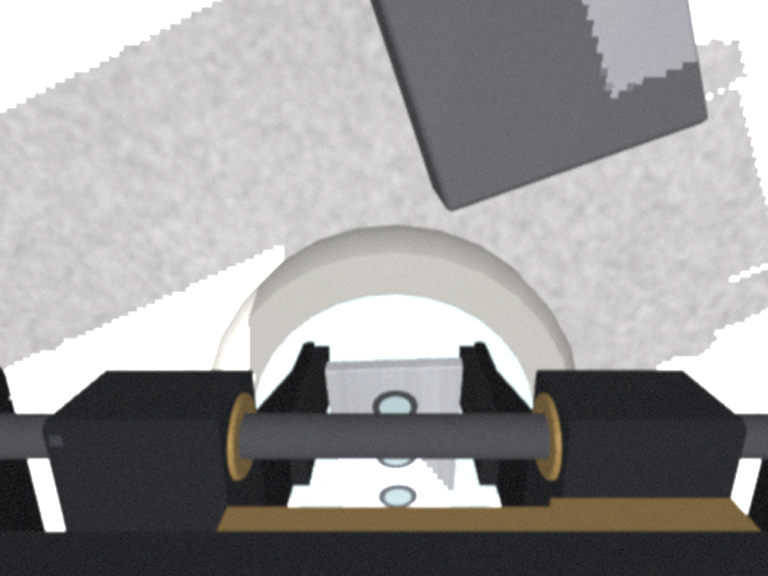

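```bash
python3 -m creep '[[[0,4,0],0,0.4],[[0,4,0],0,0.4],[[0,4,0],0,0.4],[[0,2,0],0,0.4],[[0,1,0],0,0.4],[[0,0,0],0,0.4],[[0,0,0],0,0.4]]' 5; python3 go.py .475 .349 .0325 1.584; python3 - <<'E'
from h import *
import pickle
c=save("wrist","w27.png",None,1.5)
E
```

```text
time: 22.8
position: [0.4741, 0.3495, 0.0356]
tool_rot: [0.707, 0.006, -0.006, -0.707]
ft_force: [-0.1, 0.4, -0.5]
grip_width: 0.0456
t 22.80 pos [0.4741 0.3495 0.0356] head 1.5878 grip 0.0456 F [-0.1  0.4 -0.5]
tool shift mm x 0.8 y 3.1 z -0.5  turn 0.004
```

View pics/w27.png

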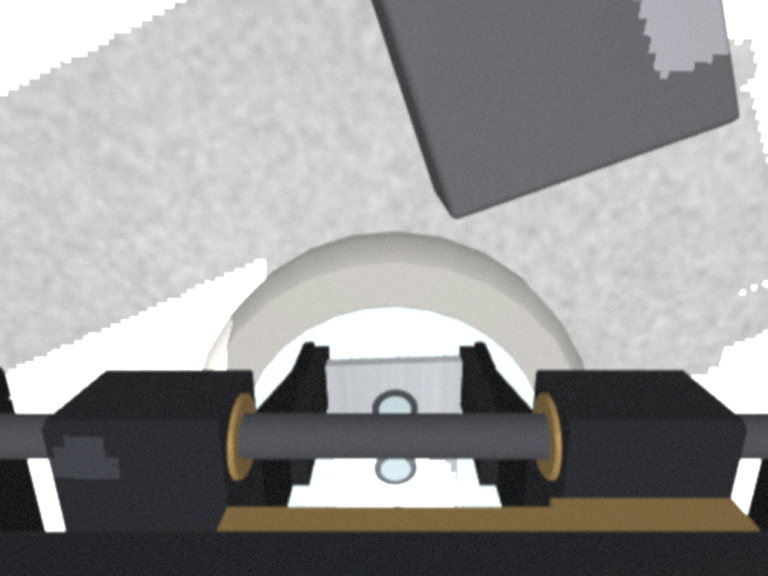

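```bash
python3 -m creep '[[[0,2,0],0,0.4],[[0,2,0],0,0.4],[[0,0,0],0,0.4],[[0,0,0],0,0.4]]' 4; python3 go.py .475 .349 .031 1.584; python3 - <<'E'
from h import *
c=save("wrist","w28.png",(200,150,320,330),4)
E
```

```text
time: 23.25
position: [0.4744, 0.3496, 0.0315]
tool_rot: [0.707, 0.006, -0.006, -0.707]
ft_force: [0.3, 0.9, 0.8]
grip_width: 0.0455
t 23.25 pos [0.4744 0.3496 0.0315] head 1.5879 grip 0.0455 F [0.3 0.9 0.8]
tool shift mm x 0.6 y 0.5 z -0.6  turn 0.004
```

View pics/w28.png

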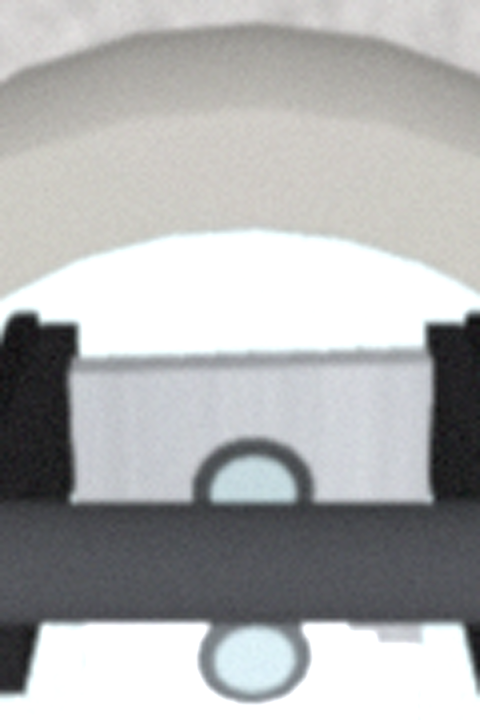

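```bash
python3 -m creep '[[[0,0,0],0,0.6],[[0,0,0],0,0.7],[[0,0,0],0,0.8],[[0,0,0],0,0.8],[[0,0,0],0,0.8]]'; python3 go.py .475 .349 .031 1.584; python3 -m creep '[[[0,-15,0],0,0.8],[[0,-35,-20],0,0.8],[[0,-40,-40],0,0.8],[[0,-40,-40],0,0.8],[[0,0,-40],0,0.8],[[0,0,0],0,0.8],[[0,0,0],0,0.8]]'; python3 - <<'E'
from h import *
import pickle
c=save("wrist","w29.png",None,1.5)
s=save("scene","s29.png",(140,60,430,300),2.7)
pickle.dump((c,s,robot.get_obs()),open("w29.pkl","wb"))
E
```

```text
time: 23.8
position: [0.4743, 0.3496, 0.0316]
tool_rot: [-0.707, -0.006, 0.006, 0.707]
ft_force: [0.4, -0.6, -0.5]
grip_width: 0.0683
t 23.80 pos [0.4743 0.3496 0.0316] head 1.5878 grip 0.0683 F [ 0.4 -0.6 -0.5]
tool shift mm x 0.7 y 0.6 z -0.6  turn 0.004
time: 24.5
position: [0.4768, 0.2183, 0.1534]
tool_rot: [-0.707, -0.006, 0.005, 0.707]
ft_force: [-0.6, 0.4, -0.1]
grip_width: 0.0695
```

View pics/w29.png

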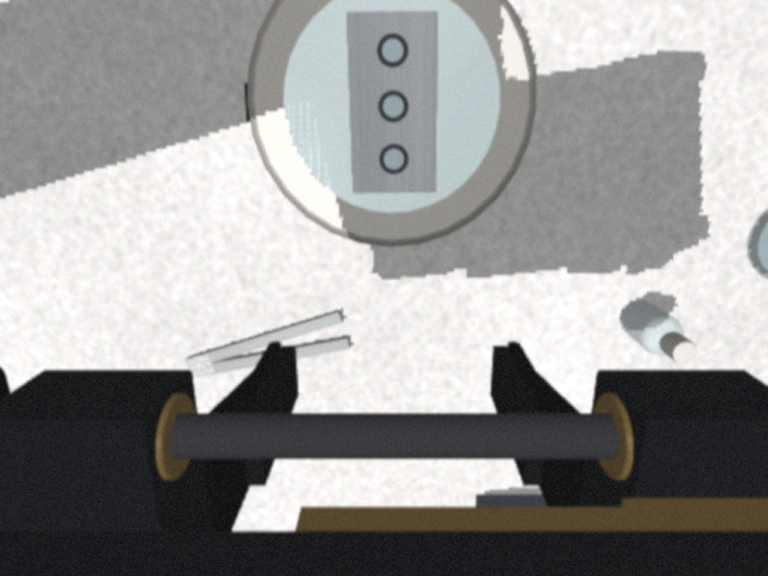

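View pics/s29.png

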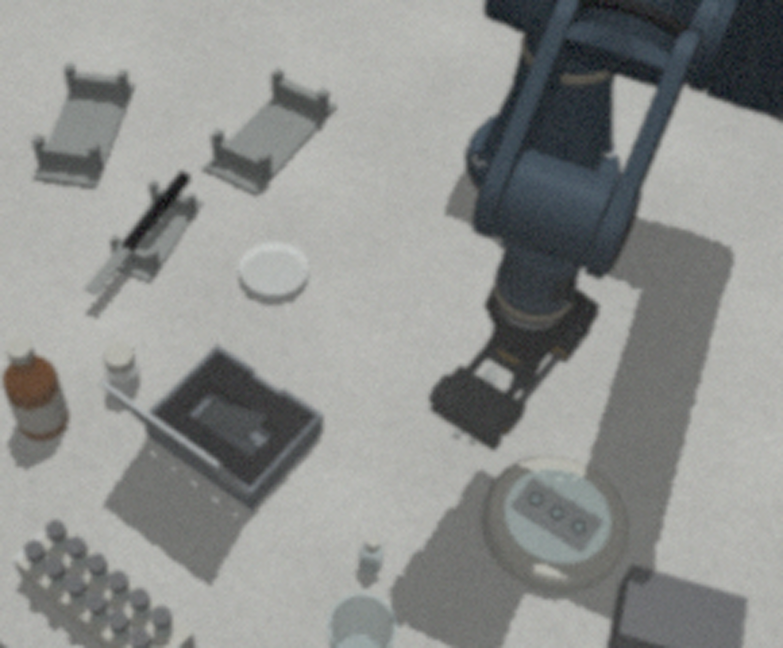

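```bash
python3 - <<'E'
from h import *
import pickle
c,s,o=pickle.load(open("w29.pkl","rb"))
def q(X,Y,z,s=1.5): return at_z(c,(X+.5)/s-.5,(Y+.5)/s-.5,z)
P=[q(*p,.035) for p in [(347,12),(438,12),(436,191),(353,191)]]
print("plate",np.mean(P,0).round(4),[np.linalg.norm(P[i]-P[(i+1)%4]).round(4) for i in range(4)])
L,Rr,B=q(248,95,.03),q(536,95,.03),q(392,244,.03)
P=np.array([L,Rr,B,q(268,170,.03),q(513,170,.03)])[:,:2];A=np.c_[2*P,np.ones(5)];z=np.linalg.lstsq(A,(P**2).sum(1),rcond=None)[0];print("stage",z[:2].round(4),np.sqrt(z[2]+z[:2]@z[:2]))
print(o["joint_velocities"].round(3),o["ft_force"].round(1))
t=save("top","t30.png",(320,140,440,270),5)
E
```

```text
plate [0.475  0.3128 0.035 ] [np.float64(0.0457), np.float64(0.0888), np.float64(0.046), np.float64(0.0888)]
stage [0.4738 0.3145] 0.07698546863198928
[ 0.016  0.013 -0.002 -0.    -0.003 -0.002] [ 0.   0.7 -1.1]
```

View pics/t30.png

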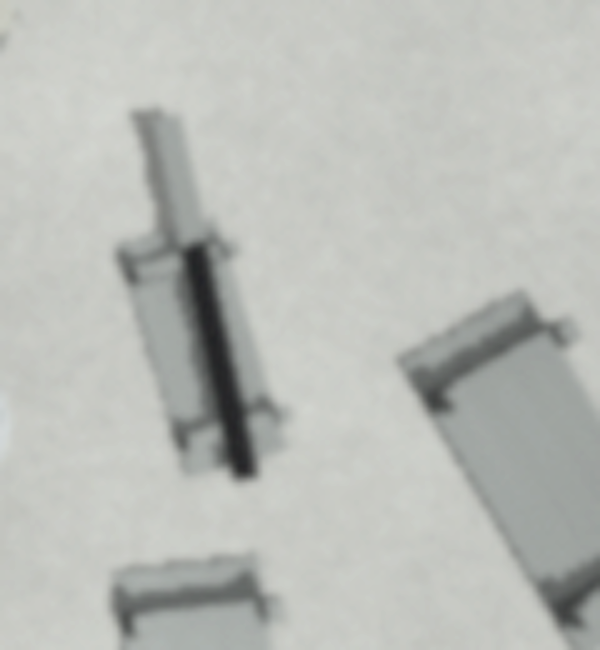

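The plate measures 46 x 89 mm, lies flat, and is about 2 mm from the stage centre. The spatula lies across both bars of its rest and the cover leans back, so I hand in.

```bash
python3 -c "
from rig import robot
print(robot.hand_in()); print(robot.get_obs()['time'])"
```

```text
the job is handed in; nothing more can be done
None
the job is handed in; nothing more can be done
```

The job is handed in. All four steps were done in order by about 24.5 s on the robot's clock, though the hand-in gives no verdict.

**What I did:**
- **Cover:** I took the spatula from the smallest rest, entered the notch with no contact force, and levered the cover up along an arc. It leans back at about 1.88 rad.
- **Spatula:** It went back on its rest and was let go.
- **Plate:** I pressed the -y end until the plate tilted about 0.46 rad (from a fit to the wrist picture) and gripped it by the raised end. I lowered it until it was nearly flat on the stage, then let go.

**Last checks:**
- **Plate position:** It lies windows up. Its outline measures 46 x 89 mm, which fits a flat plate, and its centre is about 2 mm from the stage's.
- **Spatula position:** The top picture shows it across both bars; the earlier grip and rest estimates put it about 4 mm from the rest's origin.
- **Bystanders:** Those visible in the last pictures appear unmoved; I judged this by eye and did not measure each one.
- **Robot:** The arm stood clear at 0.15 m height.

**What disagreed:**
- The first overhead and wrist estimates of the spatula's side position differed by 5 mm; I went with the wrist one, which the grasp confirmed.
- Stage-centre estimates spread by about 3 to 5 mm.
- To keep the gripper's body off the leaning cover I gripped about 4 mm off the plate's middle. That dragged the plate slightly sideways but left no visible effect on the placing.

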